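# Unlock a drawer module and collect its valve plugs in the lidded pot

## Task

Use the thin steel rod through the small round hole in the top of the stainless drawer module to trip the hidden latch, so that the tray springs out, then move every white valve plug from the tray into the steel pot, taking its lid off first and setting it down on the bench while you load. Afterwards put the lid properly back on the pot, push the tray shut until it latches, and put the rod back fully down in its stand. Do not knock over the jar of grease.

Things in the scene. Friction and masses are not known exactly. Their poses are not given: they have to be found in the camera images.
- hole (a point): Centre of the access hole, 19 mm diameter, in the 6 mm thick top plate of the stainless drawer module (280 deep, 420 wide, 100 mm high, fixed on the bench); the point lies on the top face, 100 mm above the bench, near the module's front right corner as the robot sees it. x points from front to back of the module, y left, z up. The white latch pad (28 mm diameter) lies 28 mm below the top face, centred under the hole. The tray is in the module's front, which faces the robot.
- latch (a joint): Travel of the hidden sprung latch pad (m): 0 at rest, 0.016 pushed all the way down. It springs back; it takes 3 N to start and 6 N at full travel. Pushed past about 0.011 it frees the tray.
- tray (a joint): How far the tray has come out (m): 0 shut and latched, 0.12 fully out. When freed, a weak damped spring (about 3 N) drives it all the way out, towards the robot, in about 1 s. Pushed back in to 0 or slightly past (stop at -0.005) it latches again by itself; that takes about 10 N near the end. Short of that it slides out again.
- tray_front (a point): Centre of the tray's flat, plain front face (256 wide, 62 high, no handle), 41 mm above the bench; it moves with the tray. x points into the module (the direction in which the tray shuts), y left, z up.
- tray_floor (a point): Centre of the tray's inner floor, 14 mm above the bench; it moves with the tray. Axes as tray_front. The inside measures 100 mm (x) by 236 mm (y); side and rear walls rise 24 mm above the floor, the front panel 58 mm. With the tray fully out all of it lies in front of the module, its rear wall 10 mm clear of it.
- rod_grip (a point): Centre of the rod tool's round black handle (26 mm diameter, 60 mm long), z up along the tool. At the start the tool stands upright in its stand, rod down, with the handle's flat underside (30 mm below this point) on the stand's top. Weight about 0.1 kg.
- rod_tip (a point): Lower end of the rod tool's thin steel rod (8 mm diameter, 80 mm long), 110 mm below the handle's centre.
- stand_hole (a point): Centre of the mouth of the hole (15 mm diameter, right through, 4 mm chamfer) in the top of the tool stand, a fixed aluminium block 50 x 50 mm and 85 mm high with two base strips.
- pot_floor (a point): Centre of the inner floor, 5 mm above the bench, of the steel pot: 144 mm outer and 136 mm inner diameter, 100 mm high, two small loop handles on its sides (+-y, to 104 mm from the centre, 80 mm above the bench). The pot does not move.
- pot_rim (a point): Centre of the pot's mouth, 100 mm above the bench.
- lid_knob (a point): Centre of the knob of the loose steel lid: knob 28 mm diameter and 24 mm high, its underside 10 mm above the lid's plate; z up. The plate is 152 mm in diameter; below it a 120 mm diameter, 8 mm deep step drops into the pot's mouth. The knob's centre is 36 mm above the lid's underside, and 28 mm above the plate's underside, which rests on the rim. Lid 0.25 kg. On the pot at the start.
- lid_rest (a point): Centre of the underside of the lid's plate, 28 mm below the knob's centre; it coincides with pot_rim when the lid is on.
- plug1_mid (a point): Centre of a valve plug: a white plastic cylinder, 32 mm diameter, 44 mm long, two black sealing rings; z along its axis. About 45 g. Stands upright on the tray's floor at the start, inside the shut module. Two to four plugs are there; None if absent.
- plug2_mid (a point): Centre of a valve plug: a white plastic cylinder, 32 mm diameter, 44 mm long, two black sealing rings; z along its axis. About 45 g. Stands upright on the tray's floor at the start, inside the shut module. Two to four plugs are there; None if absent.
- plug3_mid (a point): Centre of a valve plug: a white plastic cylinder, 32 mm diameter, 44 mm long, two black sealing rings; z along its axis. About 45 g. Stands upright on the tray's floor at the start, inside the shut module. Two to four plugs are there; None if absent.
- plug4_mid (a point): Centre of a valve plug: a white plastic cylinder, 32 mm diameter, 44 mm long, two black sealing rings; z along its axis. About 45 g. Stands upright on the tray's floor at the start, inside the shut module. Two to four plugs are there; None if absent.
- grease: A bystander: grey grease jar, 72 mm diameter, 85 mm tall. Origin at its underside. May stay where it is.
Things that resemble listed ones, but are neither listed nor needed, are in the scene too. Leave any green or pink look-alike of the part that bears rod_grip alone.

How it is judged:
On the way, in this order (a step that is already met when the one before it is completed fails the run):
1. the rod, its tip through the access hole, has tripped the latch and the tray is coming out (value of joint tray above 0.01 m and z of rod_tip in the frame of hole below -0.015 m and distance between rod_tip and hole below 0.06 m), for 0.02 s.
2. every plug is in the pot while the lid lies on the bench (horizontal distance between each of plug1_mid, plug2_mid, plug3_mid, plug4_mid and pot_floor below 0.06 m and z of plug1_mid in the frame of pot_floor between 0.005 and 0.085 m and z of plug2_mid in the frame of pot_floor between 0.005 and 0.085 m and z of plug3_mid in the frame of pot_floor between 0.005 and 0.085 m and z of plug4_mid in the frame of pot_floor between 0.005 and 0.085 m and height (world z) of lid_rest below 0.035 m and horizontal distance between lid_rest and pot_rim above 0.12 m), for 0.2 s.
At the end, for the whole second after the job is handed in: All the plugs present lie in the pot (any way up); the lid sits on the pot, flat and within 12 mm of centred; the tray is shut and latched (within 6 mm) with the latch pad sprung back; the rod stands fully down in its stand, within 12 mm and upright within 0.12 rad; everything is released (horizontal distance between each of plug1_mid, plug2_mid, plug3_mid, plug4_mid and pot_floor below 0.06 m and z of plug1_mid in the frame of pot_floor between 0.005 and 0.085 m and z of plug2_mid in the frame of pot_floor between 0.005 and 0.085 m and z of plug3_mid in the frame of pot_floor between 0.005 and 0.085 m and z of plug4_mid in the frame of pot_floor between 0.005 and 0.085 m and horizontal distance between lid_rest and pot_rim below 0.012 m and z of lid_rest in the frame of pot_rim between -0.004 and 0.004 m and angle between lid_rest's own z axis and vertical below 0.06 rad and value of joint tray below 0.006 m and value of joint latch below 0.005 m and horizontal distance between rod_grip and stand_hole below 0.012 m and z of rod_grip in the frame of stand_hole below 0.036 m and angle between rod_grip's own z axis and vertical below 0.12 rad); the robot touches nothing.
It fails at once if the grease jar is knocked over (angle between grease's own z axis and vertical above 0.6 rad).
Of plug1, plug2, plug3, plug4 only 2 to 4 are there at a start; the rules pass over those that are not, and their reading is None.
At some moment in a run one of plug1, plug2, plug3, plug4 may be knocked a few centimetres aside while the robot is not near it.
It also fails if it takes over 210 s, if anything falls off the work surface, if the arm or the gripper's body presses on something with over 40 N, if the wrist force passes 120 N, or if a joint passes its speed limit or range.

## Robot

A 6-joint arm with a two-finger parallel gripper is mounted at the origin on the work surface. World frame = base frame: x ahead of the robot, y to its left, z up, the work surface at z = 0. Lengths are in m, angles in rad, forces in N, time in s.
With the tool pointing down it reaches from about 0.35 to 0.95 m from the base axis. Payload 17.4 kg.
Tool frame: the origin (TCP) lies at the very end of the fingers, on their centre line; the grasp point (between the pads) lies 19 mm behind it (r.grasp_offset is the distance from the TCP to the grasp point, in m); z points along the fingers, x is the direction in which the jaws open and shut, and the axes are right-handed (so a half turn about z gives the same grasp; the last joint's range is limited). The gripper opens to 93 mm and grips with 3 to 60 N. Pads are 15 mm wide; open, the fingers measure 128 mm over their backs; the gripper's body (75 mm by 188 mm) begins 65 mm behind the grasp point.
Start: joints at [1.084, 0.116, 1.442, -0, 1.584, -0.038], TCP at [0.293, 0.608, 0.219] pointing down, gripper open.
Joint ranges: [-2.83, 2.83], [-0.83, 2.19], [0.07, 2.5], [-1.14, 4.28], [0.01, 3], [-2.97, 2.97]. Speed limits (rad/s): [1.89, 1.89, 2.22, 3.14, 3.14, 3.14].

## Interface

Orientations are given as a 3x3 rotation matrix whose columns are the frame's x, y, z axes.
In Python, from plant import read_state, get_image, ticket, r gives the robot as it stands.
- The arm moves only by the tool servo_tool, never from a script. Its arguments are lists of equal length, an entry for each row: "offset": the shift along the tool's x, y, z in cm, a list of three; "turn": the turn, a rotation vector about the tool's x, y, z in degrees, a list of three; "claw": the gripper command: -1 is shut, 1 is fully open, values between are in proportion. A call has 1 to 5 rows; each row is the pose to reach, as a shift and turn from the pose commanded when the call began, along the tool's axes at that moment; what a row does not reach only later rows make up. A row lasts 1/12 s, in which the tool goes at most 41.7 mm and 7.16 degrees, less where a joint would pass 70% of its speed; a pose out of reach is approached as far as the arm can. A call with a gripper value outside its range is refused whole. The fingers move at their own pace and stop on an object; the grip force is fixed at half the most. Time passes only in rows, so rows that repeat a pose let the fingers close. It gives the time, the measured TCP pose, the force and the opening at its end, in the units of the state.
- read_state(): the state, without advancing time (a new reading comes with each control period).
- get_image(name): name is "scene" or "side" or "wrist"; returns a dict with "color" (420x560x3 uint8, red, green, blue), "fx", "fy", "cx", "cy" (pixels), "pose" (4x4, takes a point from camera to world coordinates). Camera axes: x right, y down, z forward; pixel columns grow to the right and rows downward; lengths in m; the calibration is good to about 2 mm. The wrist camera is an equidistant fisheye: a pixel r from the principal point sees the ray r / f radians off the axis. A picture is of the moment at which its call begins. There is no depth.
- ticket.hand_in(): hands the job in, once; it reports no verdict.
The state is a dict: "time_s": time; "qpos": joint angles; "qvel": joint speeds; "joint_efforts": joint torques, N m; "position": TCP position; "tcp_rot": TCP orientation; "force": force on the tool from outside, world axes, zero at the start; "moment": the same for the moment, N m; "grip_width": finger opening in m.
Only numpy, scipy, OpenCV 4.12 (cv2) and the standard library are available. Lean on these libraries where they do the work, as an engineer would, in place of code of your own. Each camera call takes 0.05 s, during which the arm holds its last target.

## Working session

There is one attempt and no reset: what is moved stays moved. The work goes in short steps, Python scripts to look and compute and a tool call to move; the robot and the scene stay as the last step left them, time stands still between calls to the robot, and variables do not carry over. Pictures are saved under pics/ and viewed, and the job is handed in when it is done.

Besides the shell and the picture viewer there is one more tool, called after ">>>" as name(argument=value, ...) on one line, values as JSON. servo_tool: Moves the arm, as the interface text tells. Its arguments: {"type":"object","properties":{"offset":{"type":"array","items":{"type":"array","items":{"type":"number"}}},"turn":{"type":"array","items":{"type":"array","items":{"type":"number"}}},"claw":{"type":"array","items":{"type":"number"}}},"required":["offset","turn","claw"]}

```bash
ls; mkdir -p pics; python3 - <<'E'
from plant import read_state,get_image,r
import cv2
s=read_state();print(s)
for n in("scene","side","wrist"):
    d=get_image(n);cv2.imwrite(f"pics/{n}0.png",d["color"][:,:,::-1]);print(n,d["fx"],d["fy"],d["cx"],d["cy"],d["pose"].round(4).tolist())
E
```

```text
pics
{'time_s': 0.0, 'qpos': array([ 1.08420621e+00,  1.16548134e-01,  1.44225989e+00, -2.62730336e-05,
        1.58399099e+00, -3.78278626e-02]), 'qvel': array([ 0.00044772, -0.00086976, -0.00027756, -0.00015034,  0.00095894,
        0.00035623]), 'joint_efforts': array([-3.74587471e-03, -7.21260738e+01, -6.22617245e+01,  7.79798627e-02,
        2.37083231e-02, -1.17014056e-04]), 'position': array([0.29278971, 0.607976  , 0.21786661]), 'tcp_rot': array([[ 4.33850649e-01,  9.00984640e-01, -5.40889837e-04],
       [ 9.00983995e-01, -4.33850985e-01, -1.07862534e-03],
       [-1.20649045e-03, -1.93707833e-05, -9.99999272e-01]]), 'force': array([ 0.45039797, -0.11971732, -0.37428683]), 'moment': array([ 0.00249693, -0.03430179,  0.05159087]), 'grip_width': 0.09305380604850207}
scene 540.4067004628561 540.4067004628561 273.9566812853646 205.77533029951385 [[-0.7816, 0.4537, -0.4281, 1.2117], [0.6236, 0.5875, -0.5157, 0.8058], [0.0175, -0.67, -0.7421, 1.1672], [0.0, 0.0, 0.0, 1.0]]
side 452.19804584117395 452.19804584117395 278.9934089170135 209.3153167076922 [[0.7433, -0.5135, 0.4288, 0.1363], [-0.669, -0.5688, 0.4785, -0.3948], [-0.0018, -0.6425, -0.7663, 0.839], [0.0, 0.0, 0.0, 1.0]]
wrist 325.19226210127806 325.19226210127806 278.093650155666 210.94593827613485 [[0.4335, 0.8637, 0.2571, 0.2198], [0.9011, -0.4155, -0.1239, 0.6425], [-0.0001, 0.2854, -0.9584, 0.3835], [0.0, 0.0, 0.0, 1.0]]
```

View pics/scene0.png

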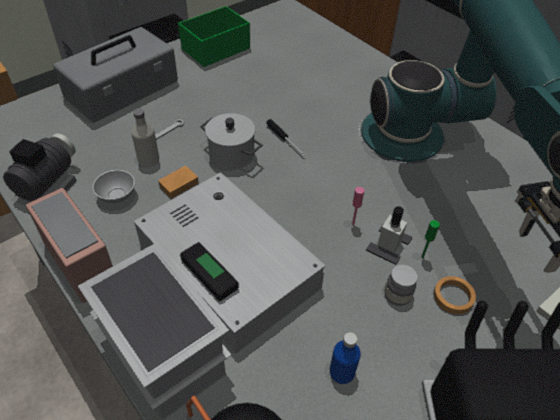

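View pics/side0.png

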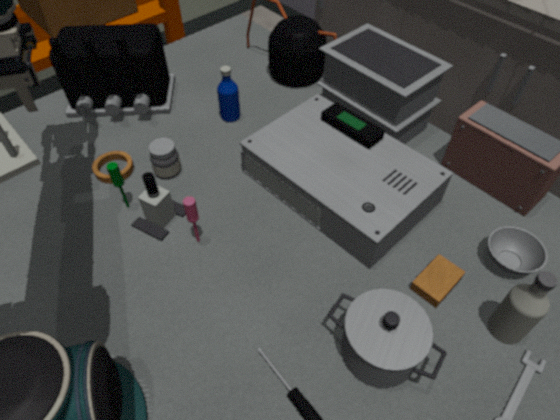

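View pics/wrist0.png

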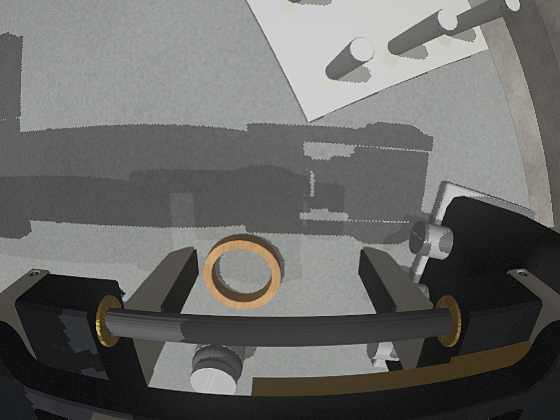

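The scene view shows the module (hole near 218,196), the pot (231,135), the rod stand (395,235) and the grease jar (402,283). The side view shows the hole at (368,207), the knob at (391,320) and the rod handle at (150,183). Next I'll zoom in to measure.

```bash
cat > h.py <<'E'
import numpy as np, cv2
from plant import read_state,get_image,r
def ray(d,u,v):
    x=(u-d["cx"])/d["fx"];y=(v-d["cy"])/d["fy"]
    if d.get("fish"):
        t=np.hypot(x,y); k=np.sin(t)/t if t>1e-9 else 1.; c=np.array([x*k,y*k,np.cos(t)])
    else: c=np.array([x,y,1.])
    P=np.array(d["pose"]); w=P[:3,:3]@c; return P[:3,3],w/np.linalg.norm(w)
def onz(d,u,v,z):
    o,w=ray(d,u,v); return o+w*(z-o[2])/w[2]
def tri(*a):
    A=np.zeros((3,3));b=np.zeros(3)
    for d,u,v in a:
        o,w=ray(d,u,v);M=np.eye(3)-np.outer(w,w);A+=M;b+=M@o
    return np.linalg.solve(A,b)
def proj(d,p):
    P=np.array(d["pose"]);c=P[:3,:3].T@(np.array(p)-P[:3,3])
    if d.get("fish"):
        rr=np.hypot(c[0],c[1]);t=np.arctan2(rr,c[2]);k=t/max(rr,1e-9);return d["cx"]+d["fx"]*c[0]*k,d["cy"]+d["fy"]*c[1]*k
    return d["cx"]+d["fx"]*c[0]/c[2],d["cy"]+d["fy"]*c[1]/c[2]
def img(n):
    d=get_image(n); d["fish"]=n=="wrist"; return d
def save(d,name,crop=None,s=1):
    im=d["color"][:,:,::-1]
    if crop: x0,y0,x1,y1=crop; im=im[y0:y1,x0:x1]
    im=cv2.resize(im,None,fx=s,fy=s,interpolation=cv2.INTER_CUBIC); cv2.imwrite("pics/"+name+".png",im)
def delta(p):
    """tool-axes offset (cm) from current measured TCP to world p"""
    s=read_state(); return (s["tcp_rot"].T@(np.array(p)-s["position"])*100).round(2)
E
python3 - <<'E'
from h import *
import pickle
a=img("scene");b=img("side");pickle.dump((a,b),open("im0.pkl","wb"))
def mk(parts,name):
    ims=[]
    for d,(x0,y0,x1,y1) in parts:
        im=d["color"][y0:y1,x0:x1,::-1]; ims.append(cv2.resize(im,(400,300),interpolation=cv2.INTER_CUBIC))
    cv2.imwrite("pics/"+name+".png",np.vstack([np.hstack(ims[:2]),np.hstack(ims[2:])]))
mk([(a,(180,155,260,215)),(a,(340,180,460,270)),(b,(320,170,440,260)),(b,(90,150,210,240))],"z1")
E
```

```text
(no output)
```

View pics/z1.png

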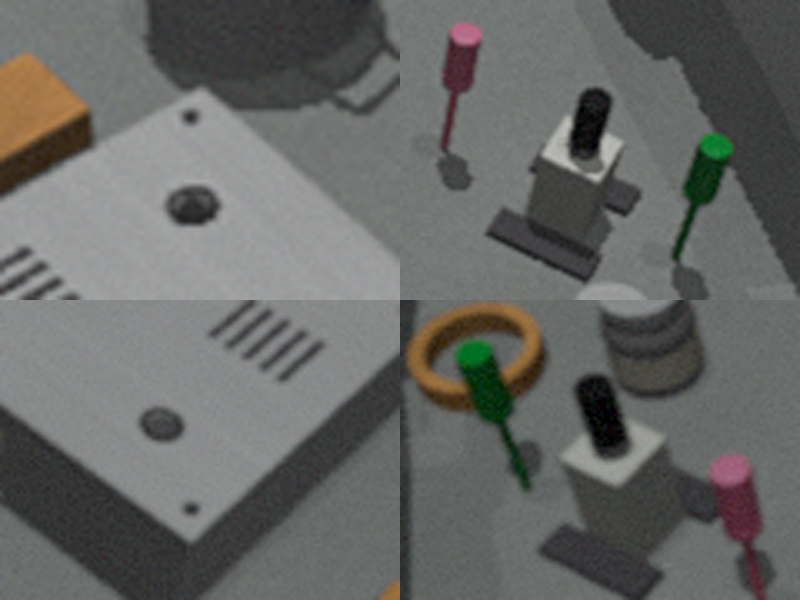

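```bash
python3 - <<'E'
from h import *
import pickle
a,b=pickle.load(open("im0.pkl","rb"))
print("hole",onz(a,218.4,196,.1),onz(b,368.3,207.2,.1),tri((a,218.4,196),(b,368.3,207.2)))
print("rodtop",onz(a,399.1,209.1,.145),onz(b,148.5,175.5,.145),tri((a,399.1,209.1),(b,148.5,175.5)))
# module corners (top) rough
for n,d,pts in(("a",a,[(221,173),(322,268),(237,334),(137,224)]),("b",b,[(377,241),(242,146),(320,97),(448,176)])):
    for p in pts: print(n,onz(d,*p,.1).round(4))
def mk(parts,name):
    ims=[]
    for d,(x0,y0,x1,y1) in parts:
        im=d["color"][y0:y1,x0:x1,::-1]; ims.append(cv2.resize(im,(400,300),interpolation=cv2.INTER_CUBIC))
    cv2.imwrite("pics/"+name+".png",np.vstack([np.hstack(ims[:2]),np.hstack(ims[2:])]))
mk([(a,(180,100,280,175)),(a,(340,250,440,325)),(b,(310,270,450,375)),(b,(100,110,200,185))],"z2")
E
```

```text
hole [ 0.69255118 -0.05526096  0.1       ] [ 0.69566243 -0.0570382   0.1       ] [ 0.69381032 -0.05628599  0.10052821]
rodtop [0.37658687 0.29937922 0.145     ] [0.38066599 0.2956741  0.145     ] [0.37907458 0.29818724 0.14483659]
a [ 0.6364 -0.1237  0.1   ]
a [0.6304 0.2934 0.1   ]
a [0.8959 0.3103 0.1   ]
a [ 0.9137 -0.1015  0.1   ]
b [ 0.6406 -0.1275  0.1   ]
b [0.6171 0.275  0.1   ]
b [0.8959 0.286  0.1   ]
b [ 0.9008 -0.1172  0.1   ]
```

View pics/z2.png

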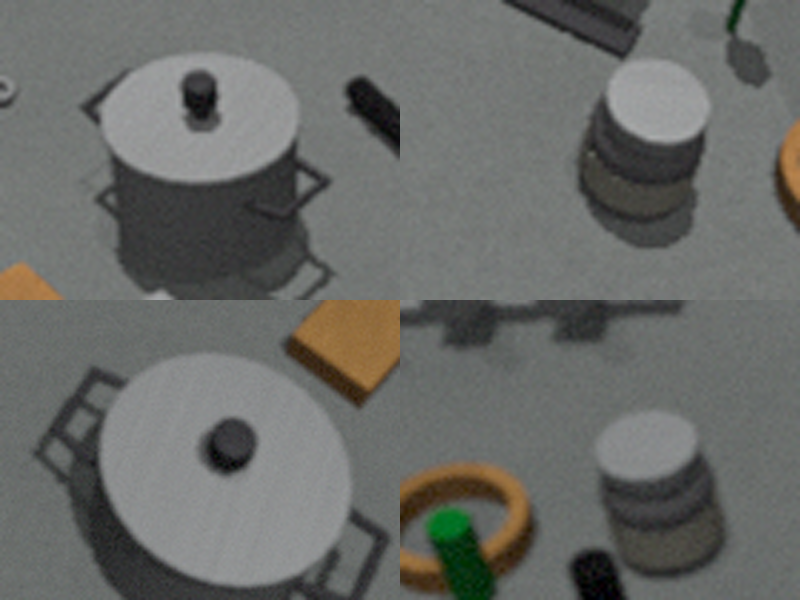

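```bash
python3 - <<'E'
from h import *
import pickle
a,b=pickle.load(open("im0.pkl","rb"))
print("knobtop",onz(a,229.8,119.5,.14),onz(b,391.5,318.5,.14),tri((a,229.8,119.5),(b,391.5,318.5)))
print("jar",onz(a,404.5,275,.085),onz(b,100+248/4,110+145/4,.085))
# plate ellipse centre (approximate)
print("plate",onz(a,180+200/4,100+117/4,.1),onz(b,310+226/2.857,270+168/2.857,.1))
for n,p in dict(pink=(a,358,189),green=(a,432,224)).items(): print(n,onz(*p,.145))
for n,p in dict(pink=(b,192,200),green=(b,114,168)).items(): print(n,onz(*p,.145))
for n,p in dict(screwdriver_h=(a,275,128),screw_tip=(a,303,157),orange=(a,180,180)).items(): print(n,onz(*p,.01))
print("multimeter", onz(a,209,268,.12), onz(a,182,248,.12), "big box",onz(a,118,255,.1))
# strip extents of stand
for n,p in {"s1":(a,340+88/3.33,180+232/3.33),"s2":(a,340+198/3.33,180+268/3.33),"s3":(a,340+235/3.33,180+195/3.33)}.items(): print(n,onz(*p,.005))
E
```

```text
knobtop [ 0.50701842 -0.25994451  0.14      ] [ 0.50766218 -0.26233602  0.14      ] [ 0.50714254 -0.26155368  0.13938129]
jar [0.4775143  0.42504441 0.085     ] [0.47986254 0.42016898 0.085     ]
plate [ 0.50620744 -0.26300078  0.1       ] [ 0.51043837 -0.26437254  0.1       ]
pink [0.40972763 0.18420483 0.145     ]
green [0.34852364 0.3838749  0.145     ]
pink [0.40958411 0.17583185 0.145     ]
green [0.33708569 0.36558569 0.145     ]
screwdriver_h [ 0.32461675 -0.26790831  0.01      ]
screw_tip [ 0.34283753 -0.10409763  0.01      ]
orange [ 0.70241343 -0.25233443  0.01      ]
multimeter [0.85223901 0.13899597 0.12      ] [0.87068552 0.04952584 0.12      ] big box [ 0.99878375 -0.04212611  0.1       ]
s1 [0.44276692 0.27667022 0.005     ]
s2 [0.39872268 0.35669014 0.005     ]
s3 [0.31847684 0.32435302 0.005     ]
```

```bash
python3 - <<'E'
from h import *
print(delta((0.378,0.299,0.25)))
E
```

```text
[-24.15  21.08  -3.16]
```

>>> servo_tool(offset=[[-24.15,21.08,-3.2],[-24.15,21.08,-3.2],[-24.15,21.08,-3.2],[-24.15,21.08,-3.2],[-24.15,21.08,-3.2]], turn=[[0,0,45.7],[0,0,45.7],[0,0,45.7],[0,0,45.7],[0,0,45.7]], claw=[0.2,0.2,0.2,0.2,0.2])

```text
time_s: 0.67
position: [0.3479, 0.4065, 0.2393]
tcp_rot: [[0.882, 0.472, -0.0], [0.472, -0.882, -0.0], [-0.0, 0.0, -1.0]]
force: [1.1, 0.5, 0.7]
grip_width: 0.0642
```

```bash
python3 - <<'E'
from h import *
s=read_state();print(s["position"],s["tcp_rot"].round(3).tolist(),s["grip_width"])
print(delta((0.378,0.299,0.25)))
E
```

```text
[0.34786742 0.4064941  0.23931383] [[0.882, 0.472, -0.0], [0.472, -0.882, -0.0], [-0.0, 0.0, -1.0]] 0.0641739286437905
[-2.42 10.9  -1.07]
```

>>> servo_tool(offset=[[-2.4,10.9,-1.1],[-2.4,10.9,-1.1],[-2.4,10.9,-1.1],[-2.4,10.9,-1.1],[-2.4,10.9,-1.1]], turn=[[0,0,7],[0,0,9.6],[0,0,9.6],[0,0,9.6],[0,0,9.6]], claw=[0.2,0.2,0.2,0.2,0.2])

```text
time_s: 1.08
position: [0.3793, 0.3, 0.2508]
tcp_rot: [[0.947, 0.321, 0.001], [0.321, -0.947, 0.001], [0.001, -0.0, -1.0]]
force: [-0.3, -0.0, 0.5]
grip_width: 0.056
```

```bash
python3 - <<'E'
from h import *
s=read_state();print(s["position"])
d=img("wrist");save(d,"w1");print(proj(d,(.379,.298,.145)))
E
```

```text
[0.37925173 0.3000429  0.25083686]
(np.float64(278.2264685727041), np.float64(212.21752378724682))
```

View pics/w1.png

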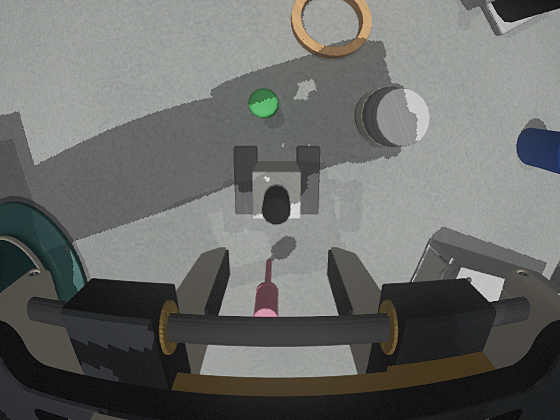

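```bash
python3 - <<'E'
from h import *
d=img("wrist");g=cv2.cvtColor(d["color"],cv2.COLOR_RGB2GRAY)[170:240,240:310]
save(d,"w2",(230,140,330,240),6)
for z in(.145,): print(onz(d,276,213,z))
print(delta((.3785,.2985,.099)))
E
```

```text
[0.37697216 0.29764636 0.145     ]
[-0.11  0.28 15.12]
```

View pics/w2.png

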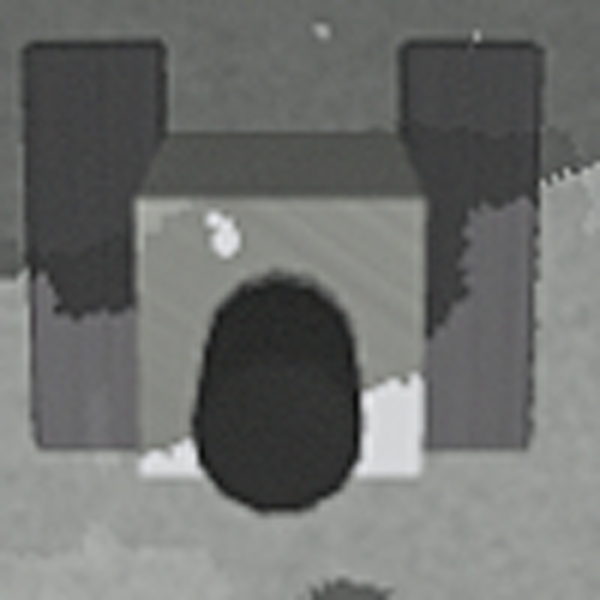

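The handle top sits at about (276.5,212), so the rod is at roughly (0.3775,0.298), matching the triangulation. Descending.

>>> servo_tool(offset=[[-0.2,0.2,4],[-0.2,0.2,8],[-0.2,0.2,12],[-0.2,0.2,15.1],[-0.2,0.2,15.1]], turn=[[0,0,0],[0,0,0],[0,0,0],[0,0,0],[0,0,0]], claw=[0.2,0.2,0.2,0.2,0.2])

```text
time_s: 1.6
position: [0.3747, 0.2978, 0.0927]
tcp_rot: [[0.946, 0.325, -0.008], [0.325, -0.946, -0.005], [-0.009, 0.002, -1.0]]
force: [0.8, 0.8, -0.5]
grip_width: 0.0561
```

>>> servo_tool(offset=[[0,0,0],[0,0,0],[0,0,0],[0,0,0],[0,0,0]], turn=[[0,0,0],[0,0,0],[0,0,0],[0,0,0],[0,0,0]], claw=[-1,-1,-1,-1,-1])

```text
time_s: 2.02
position: [0.3781, 0.2989, 0.1008]
tcp_rot: [[0.946, 0.324, 0.002], [0.324, -0.946, 0.001], [0.002, -0.001, -1.0]]
force: [0.3, 0.0, -0.2]
grip_width: 0.027
```

>>> servo_tool(offset=[[0,0,0],[0,0,0]], turn=[[0,0,0],[0,0,0]], claw=[-1,-1])

```text
time_s: 2.18
position: [0.378, 0.2989, 0.1007]
tcp_rot: [[0.946, 0.323, 0.002], [0.323, -0.946, 0.001], [0.002, -0.001, -1.0]]
force: [-1.5, 0.2, 6.8]
grip_width: 0.026
```

>>> servo_tool(offset=[[0,0,-3],[0,0,-7],[0,0,-11],[0,0,-15],[0,0,-18]], turn=[[0,0,0],[0,0,0],[0,0,0],[0,0,0],[0,0,0]], claw=[-1,-1,-1,-1,-1])

```text
time_s: 2.6
position: [0.3776, 0.2985, 0.2834]
tcp_rot: [[0.946, 0.323, 0.003], [0.323, -0.946, 0.002], [0.003, -0.001, -1.0]]
force: [-0.3, 0.3, -1.3]
grip_width: 0.0255
```

```bash
python3 - <<'E'
from h import *
s=read_state();print(s["position"],s["grip_width"])
print(delta((.685,-.0565,.28)))
E
```

```text
[0.37759008 0.29846273 0.28339701] 0.025489291995423744
[17.61 43.53  0.35]
```

>>> servo_tool(offset=[[1,3,0],[2.4,6,0],[4,10,0],[5.6,14,0],[7.2,18,0]], turn=[[0,0,0],[0,0,0],[0,0,0],[0,0,0],[0,0,0]], claw=[-1,-1,-1,-1,-1])

```text
time_s: 3.02
position: [0.502, 0.153, 0.28]
tcp_rot: [[0.946, 0.324, 0.001], [0.324, -0.946, 0.0], [0.001, 0.0, -1.0]]
force: [0.4, -0.2, -0.3]
grip_width: 0.0256
```

>>> servo_tool(offset=[[1.6,4,0],[3.2,8,0],[4.8,12,0],[6.4,16,0],[8,19,0]], turn=[[0,0,0],[0,0,0],[0,0,0],[0,0,0],[0,0,0]], claw=[-1,-1,-1,-1,-1])

```text
time_s: 3.43
position: [0.6393, -0.0017, 0.2798]
tcp_rot: [[0.946, 0.323, 0.001], [0.323, -0.946, -0.0], [0.0, 0.0, -1.0]]
force: [0.9, 1.3, 0.4]
grip_width: 0.0253
```

>>> servo_tool(offset=[[1,3,0],[2,5,0],[2.4,6.5,0],[2.4,6.5,0],[2.4,6.5,0]], turn=[[0,0,0],[0,0,0],[0,0,0],[0,0,0],[0,0,0]], claw=[-1,-1,-1,-1,-1])

```text
time_s: 3.85
position: [0.682, -0.0531, 0.2792]
tcp_rot: [[0.946, 0.323, -0.0], [0.323, -0.946, 0.0], [-0.0, -0.0, -1.0]]
force: [-0.3, 0.9, -0.8]
grip_width: 0.0255
```

```bash
python3 - <<'E'
from h import *
s=read_state();print(s["position"],s["grip_width"])
print(delta((.694,-.0565,.28)))
d=img("wrist");save(d,"w3");print(proj(d,(.694,-.0565,.1)))
E
```

```text
[ 0.68197063 -0.05309621  0.27919628] 0.025472957365784088
[ 1.03  0.71 -0.08]
(np.float64(288.60734381906383), np.float64(197.47896753998137))
```

View pics/w3.png

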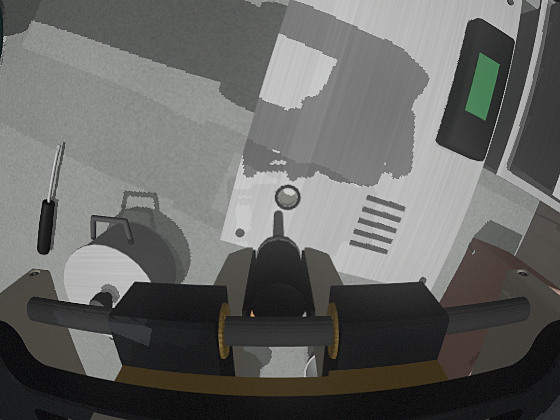

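The hole is at (287,197), within about 1 px of the prediction, and the rod tip is at about (278,212).

```bash
python3 - <<'E'
from h import *
d=img("wrist");save(d,"w4",(240,170,320,230),8)
s=read_state();p=s["position"]
print("tip pred",proj(d,p-[0,0,.0957]),"hole",onz(d,287.5,196.7,.1))
im=cv2.cvtColor(d["color"],cv2.COLOR_RGB2GRAY)
E
```

```text
tip pred (np.float64(279.4539380593944), np.float64(213.22352987086637)) hole [ 0.69242176 -0.05549381  0.1       ]
```

View pics/w4.png

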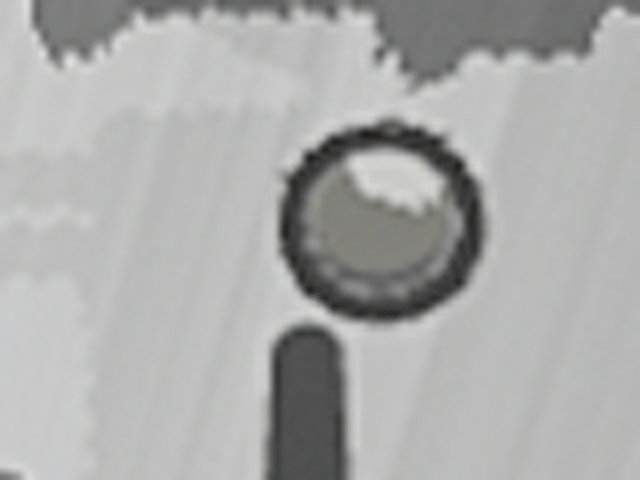

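>>> servo_tool(offset=[[1,0.6,0],[1,0.6,2],[1,0.6,4.5],[1,0.6,6.2],[1,0.6,6.2]], turn=[[0,0,0],[0,0,0],[0,0,0],[0,0,0],[0,0,0]], claw=[-1,-1,-1,-1,-1])

```text
time_s: 4.37
position: [0.6919, -0.0541, 0.2138]
tcp_rot: [[0.946, 0.325, -0.004], [0.325, -0.946, 0.001], [-0.004, -0.002, -1.0]]
force: [-0.1, 0.5, -1.9]
grip_width: 0.0255
```

```bash
python3 - <<'E'
from h import *
d=img("wrist");save(d,"w5",(220,170,340,260),6)
s=read_state();p=s["position"];print(p)
print("tip pred",proj(d,p-[0,0,.0957]),"hole",proj(d,(.693,-.0562,.1)))
E
```

```text
[ 0.69245588 -0.05430793  0.21630554]
tip pred (np.float64(280.49202071534626), np.float64(215.0898461464602)) hole (np.float64(280.3010335787433), np.float64(210.39400403811916))
```

View pics/w5.png

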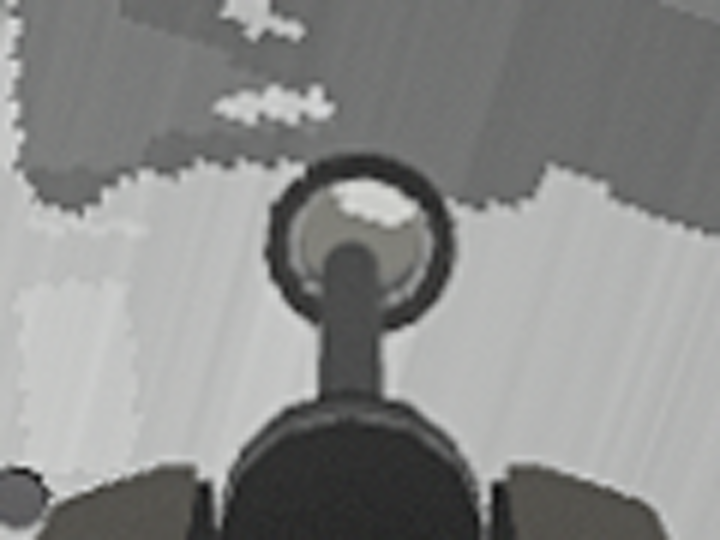

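```bash
python3 - <<'E'
from h import *
d=img("wrist")
t=onz(d,278.7,215,.1206);h=onz(d,280.2,210.3,.1)
s=read_state();print(t,h,(s["tcp_rot"].T@(h-t)*100).round(2),s["position"])
E
```

```text
[ 0.69204032 -0.05568476  0.1206    ] [ 0.69395058 -0.0570742   0.1       ] [0.14 0.19 2.06] [ 0.69306415 -0.05455515  0.21819044]
```

>>> servo_tool(offset=[[0.12,0.15,0.5],[0.12,0.15,1.5],[0.12,0.15,2.5],[0.12,0.15,3.5],[0.12,0.15,4]], turn=[[0,0,0],[0,0,0],[0,0,0],[0,0,0],[0,0,0]], claw=[-1,-1,-1,-1,-1])

```text
time_s: 4.88
position: [0.6946, -0.0564, 0.1752]
tcp_rot: [[0.946, 0.324, -0.002], [0.324, -0.946, 0.0], [-0.002, -0.001, -1.0]]
force: [0.1, 0.7, -1.0]
grip_width: 0.0256
```

>>> servo_tool(offset=[[0,0,0.6],[0,0,1.2],[0,0,1.8],[0,0,2.3],[0,0,2.3]], turn=[[0,0,0],[0,0,0],[0,0,0],[0,0,0],[0,0,0]], claw=[-1,-1,-1,-1,-1])

```text
time_s: 5.3
position: [0.695, -0.0564, 0.1535]
tcp_rot: [[0.946, 0.323, -0.0], [0.323, -0.946, 0.0], [-0.0, -0.0, -1.0]]
force: [-0.3, 0.2, 4.4]
grip_width: 0.0257
```

```bash
python3 - <<'E'
from h import *
s=read_state();print(s["position"],s["force"])
save(img("side"),"s1")
E
```

```text
[ 0.69500261 -0.05644561  0.15348536] [-0.34713046  0.23735438  4.43327574]
```

View pics/s1.png

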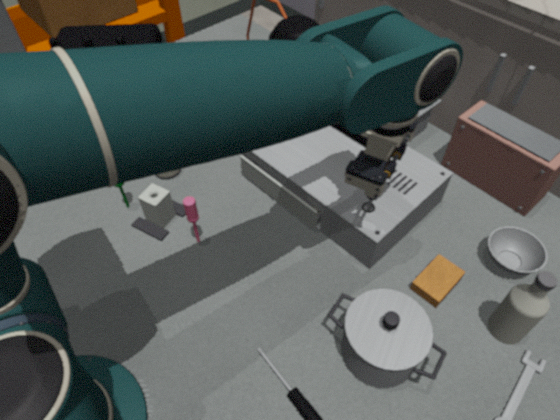

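>>> servo_tool(offset=[[0,0,0.1],[0,0,0.1],[0,0,0.1],[0,0,0.1],[0,0,0.1]], turn=[[0,0,0],[0,0,0],[0,0,0],[0,0,0],[0,0,0]], claw=[-1,-1,-1,-1,-1])

```text
time_s: 5.77
position: [0.6951, -0.0564, 0.1536]
tcp_rot: [[0.946, 0.324, 0.0], [0.324, -0.946, -0.0], [0.0, 0.0, -1.0]]
force: [-0.8, -0.7, 3.6]
grip_width: 0.0258
```

```bash
python3 - <<'E'
from h import *
s=read_state();print(s["position"],s["force"])
save(img("side"),"s2")
E
```

```text
[ 0.6951358  -0.05644704  0.15357838] [-0.7712565  -0.74818457  3.60720614]
```

View pics/s2.png

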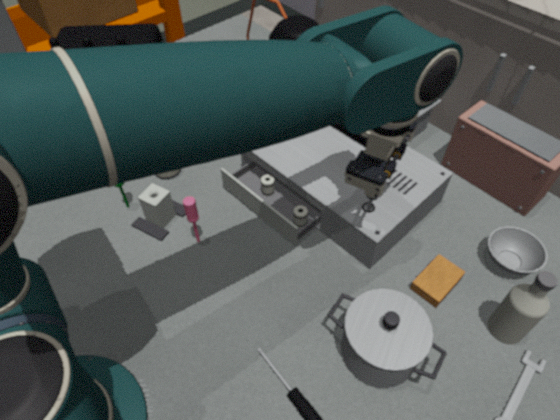

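Tray is out, with plugs at (267,184) and (301,214) in the side view. Lifting the rod out.

>>> servo_tool(offset=[[0,0,-3],[0,0,-6],[0,0,-9],[0,0,-12.5],[0,0,-12.5]], turn=[[0,0,0],[0,0,0],[0,0,0],[0,0,0],[0,0,0]], claw=[-1,-1,-1,-1,-1])

```text
time_s: 6.23
position: [0.6962, -0.0565, 0.2858]
tcp_rot: [[0.946, 0.324, 0.008], [0.324, -0.946, -0.001], [0.008, 0.003, -1.0]]
force: [-0.1, 0.0, 0.9]
grip_width: 0.0257
```

```bash
python3 - <<'E'
from h import *
import pickle
s=read_state();print(s["position"],s["force"])
print(delta((.378,.2985,.28)))
a=img("scene");b=img("side");pickle.dump((a,b),open("im1.pkl","wb"));save(a,"a3");save(b,"s3")
E
```

```text
[ 0.69622609 -0.05646981  0.2857673 ] [-0.08863708  0.0173361   0.9289482 ]
[-18.63 -43.89   0.28]
```

View pics/a3.png

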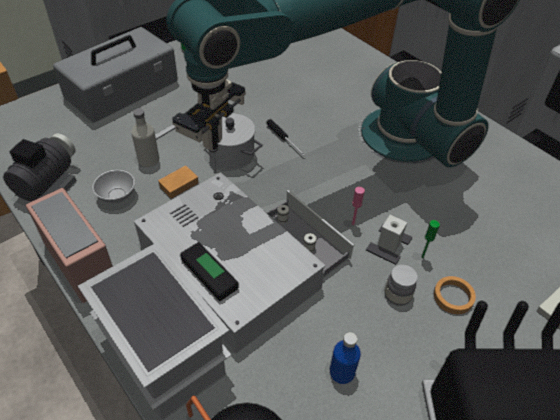

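>>> servo_tool(offset=[[-1.2,-3,0.4],[-2.8,-6.5,0.4],[-4.4,-10.2,0.4],[-6,-14,0.4],[-7.6,-17.8,0.4]], turn=[[0,0,0],[0,0,0],[0,0,0],[0,0,0],[0,0,0]], claw=[-1,-1,-1,-1,-1])

```text
time_s: 6.75
position: [0.5638, 0.0883, 0.2719]
tcp_rot: [[0.946, 0.323, -0.003], [0.323, -0.946, -0.0], [-0.003, -0.001, -1.0]]
force: [0.1, 0.0, 0.1]
grip_width: 0.0256
```

>>> servo_tool(offset=[[-1.6,-3.8,0],[-3.2,-7.6,0],[-4.8,-11.4,0],[-6.4,-15.2,0],[-8,-18.8,0]], turn=[[0,0,0],[0,0,0],[0,0,0],[0,0,0],[0,0,0]], claw=[-1,-1,-1,-1,-1])

```text
time_s: 7.17
position: [0.4271, 0.2404, 0.2724]
tcp_rot: [[0.946, 0.323, -0.002], [0.323, -0.946, -0.001], [-0.002, 0.0, -1.0]]
force: [1.0, 1.2, -1.0]
grip_width: 0.0254
```

>>> servo_tool(offset=[[-1,-2.5,0],[-2,-5,0],[-2.8,-7,0],[-2.9,-7.2,0],[-2.9,-7.2,0]], turn=[[0,0,0],[0,0,0],[0,0,0],[0,0,0],[0,0,0]], claw=[-1,-1,-1,-1,-1])

```text
time_s: 7.58
position: [0.3775, 0.2987, 0.2727]
tcp_rot: [[0.946, 0.326, -0.002], [0.326, -0.946, -0.001], [-0.002, 0.001, -1.0]]
force: [0.5, -0.7, -1.4]
grip_width: 0.0257
```

```bash
python3 - <<'E'
from h import *
s=read_state();print(s["position"],s["force"])
print(delta((.378,.2989,.2)))
d=img("wrist");save(d,"w6",(220,140,340,230),6)
E
```

```text
[0.37746461 0.29869791 0.27274814] [ 0.51706973 -0.71686111 -1.35905166]
[ 0.07 -0.01  7.27]
```

View pics/w6.png

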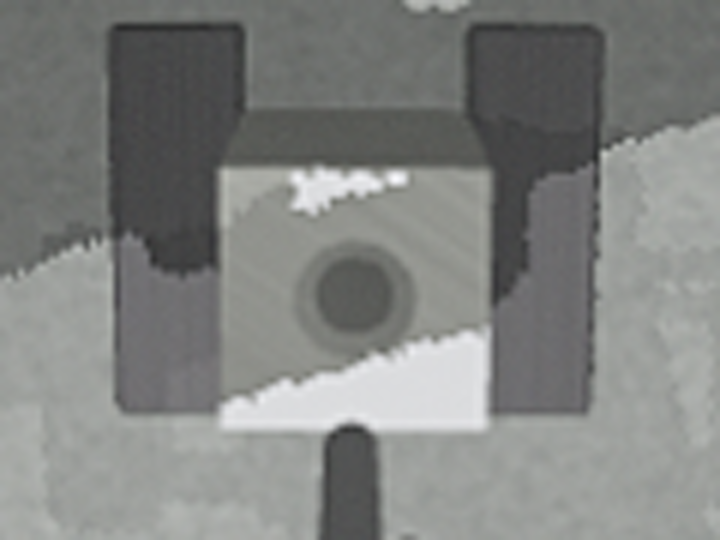

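```bash
python3 - <<'E'
from h import *
d=img("wrist")
s=read_state()
h=onz(d,279,189.3,.085);t=onz(d,278.7,215,s["position"][2]-.0957)
print(h,t,(s["tcp_rot"].T@(h-t)*100).round(2))
E
```

```text
[0.377769  0.2978465 0.085    ] [0.3777846  0.29664903 0.17752161] [ 0.05 -0.12  9.25]
```

>>> servo_tool(offset=[[0.05,-0.08,2.5],[0.05,-0.08,5.5],[0.05,-0.08,7.5],[0.05,-0.08,7.5],[0.05,-0.08,7.5]], turn=[[0,0,0],[0,0,0],[0,0,0],[0,0,0],[0,0,0]], claw=[-1,-1,-1,-1,-1])

```text
time_s: 8.1
position: [0.3788, 0.2982, 0.1989]
tcp_rot: [[0.947, 0.322, -0.001], [0.322, -0.947, -0.001], [-0.002, 0.001, -1.0]]
force: [0.1, 0.2, -0.8]
grip_width: 0.0261
```

>>> servo_tool(offset=[[0,0,1],[0,0,2],[0,0,3],[0,0,4],[0,0,4]], turn=[[0,0,0],[0,0,0],[0,0,0],[0,0,0],[0,0,0]], claw=[-1,-1,-1,-1,-1])

```text
time_s: 8.52
position: [0.378, 0.2987, 0.157]
tcp_rot: [[0.946, 0.324, -0.002], [0.324, -0.946, -0.001], [-0.002, 0.001, -1.0]]
force: [-1.0, 0.6, -1.6]
grip_width: 0.0253
```

```bash
python3 - <<'E'
from h import *
s=read_state();print(s["position"],s["force"])
print(delta((.378,.2989,.1007)))
E
```

```text
[0.3779759  0.29866947 0.15698617] [-1.01721206  0.56820588 -1.59429729]
[ 0.02 -0.03  5.63]
```

In the hole. Lowering the rest of the way.

>>> servo_tool(offset=[[0,0,1.4],[0,0,2.8],[0,0,4.2],[0,0,5.2],[0,0,5.5]], turn=[[0,0,0],[0,0,0],[0,0,0],[0,0,0],[0,0,0]], claw=[-1,-1,-1,-1,-1])

```text
time_s: 8.93
position: [0.3778, 0.2986, 0.1018]
tcp_rot: [[0.946, 0.324, -0.002], [0.324, -0.946, -0.002], [-0.003, 0.001, -1.0]]
force: [0.1, 0.2, -0.7]
grip_width: 0.0258
```

>>> servo_tool(offset=[[0,0,0],[0,0,0.1],[0,0,0.1]], turn=[[0,0,0],[0,0,0],[0,0,0]], claw=[-1,-1,-1])

```text
time_s: 9.18
position: [0.3788, 0.2993, 0.1038]
tcp_rot: [[0.946, 0.324, 0.001], [0.324, -0.946, 0.0], [0.001, -0.0, -1.0]]
force: [0.7, -0.1, -0.2]
grip_width: 0.0257
```

>>> servo_tool(offset=[[0,0,0],[0,0,0],[0,0,0],[0,0,0],[0,0,0]], turn=[[0,0,0],[0,0,0],[0,0,0],[0,0,0],[0,0,0]], claw=[0.1,0.1,0.1,0.1,0.1])

```text
time_s: 9.6
position: [0.3786, 0.2991, 0.1035]
tcp_rot: [[0.946, 0.323, 0.0], [0.323, -0.946, 0.0], [0.0, -0.0, -1.0]]
force: [-0.6, -1.2, 0.1]
grip_width: 0.0501
```

Released, so the rod should have dropped the last 2–3 mm. Rising and checking.

>>> servo_tool(offset=[[0,0,-3],[0,0,-7],[0,0,-11],[0,0,-15],[0,0,-17]], turn=[[0,0,0],[0,0,0],[0,0,0],[0,0,0],[0,0,0]], claw=[0.1,0.1,0.1,0.1,0.1])

```text
time_s: 10.02
position: [0.3789, 0.2994, 0.2786]
tcp_rot: [[0.946, 0.324, 0.004], [0.324, -0.946, 0.003], [0.005, -0.001, -1.0]]
force: [0.4, 0.0, 0.9]
grip_width: 0.0513
```

```bash
python3 - <<'E'
from h import *
import pickle
s=read_state();print(s["position"],s["force"])
d=img("wrist");save(d,"w7",(210,130,350,235),5)
a=img("scene");b=img("side");pickle.dump((a,b),open("im2.pkl","wb"));save(a,"a4",(240,160,400,280),5);save(b,"s4",(100,120,340,300),3)
print(delta((.507,-.2615,.27)))
E
```

```text
[0.37892711 0.29937461 0.27857777] [0.36989846 0.03467293 0.85940957]
[-6.03 57.21  0.43]
```

View pics/w7.png

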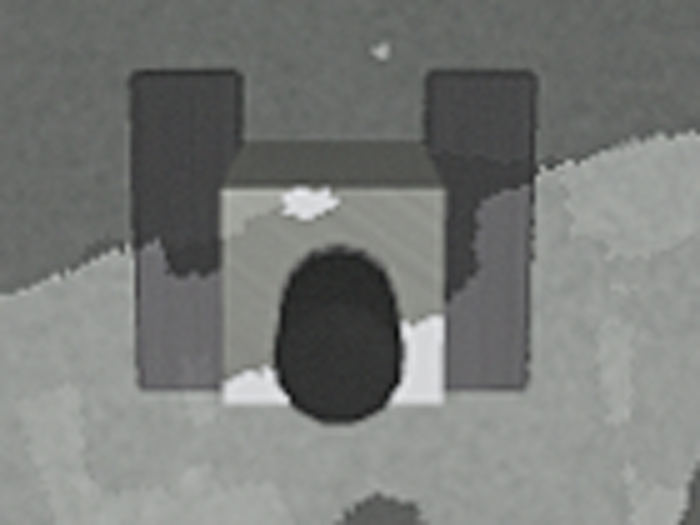

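View pics/a4.png

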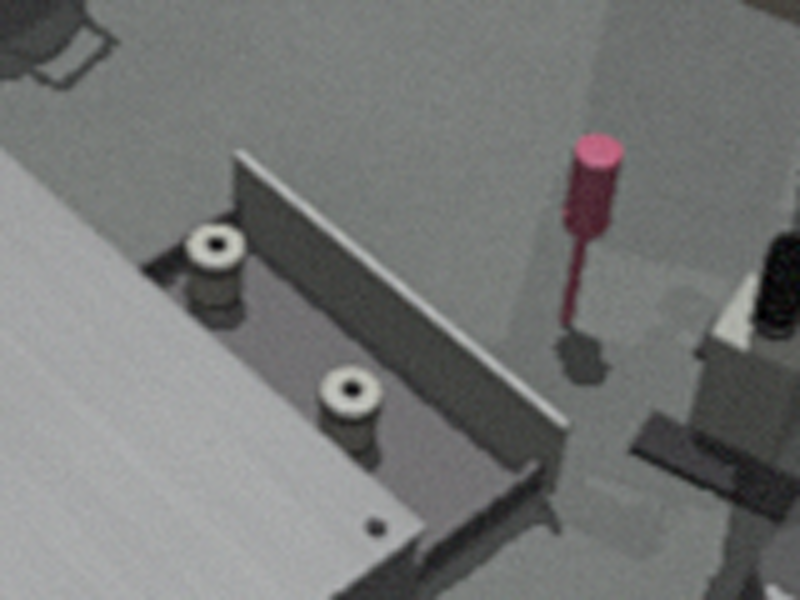

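View pics/s4.png

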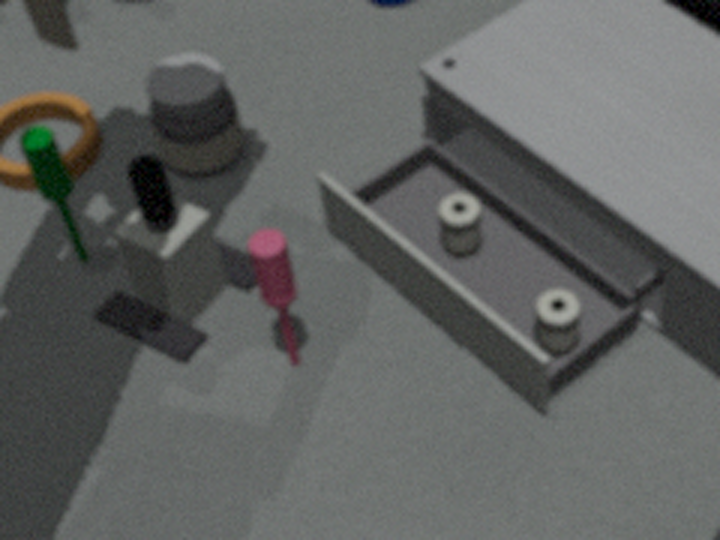

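Two plugs. Rod is fully down, with the same appearance as at the start. Computing plug positions, module yaw and the lid approach.

```bash
python3 - <<'E'
from h import *
import pickle
a,b=pickle.load(open("im2.pkl","rb"))
for n,p,q in(("plugR",(283.2,209),(285.7,222.7)),("plugL",(310.2,238),(253.3,190))):
    print(n,onz(a,*p,.058),onz(b,*q,.058),tri((a,*p),(b,*q)))
for n,p,q in(("frR",(287.6,190.6),(282.7,240.7)),("frL",(353.2,245),(206.7,179.3))):
    print(n,onz(a,*p,.072),onz(b,*q,.072),tri((a,*p),(b,*q)))
print(read_state()["position"],delta((.507,-.2615,.25)))
E
```

```text
plugR [0.5591088  0.05989548 0.058     ] [0.55859573 0.05443404 0.058     ] [0.55877622 0.05702252 0.05539022]
plugL [0.56754172 0.18244416 0.058     ] [0.56818083 0.17692642 0.058     ] [0.56790851 0.179957   0.05584102]
frR [0.51383436 0.02330293 0.072     ] [0.51395542 0.01525509 0.072     ] [0.51363163 0.01895352 0.06850612]
frL [0.50329879 0.2755214  0.072     ] [0.50112645 0.26599536 0.072     ] [0.50201513 0.27195699 0.06707239]
[0.37894735 0.29936118 0.27491496] [-6.03 57.21  2.43]
```

>>> servo_tool(offset=[[-0.3,3,0.6],[-0.7,7,0.6],[-1.1,11,0.6],[-1.5,15,0.6],[-1.9,19,0.6]], turn=[[0,0,-7],[0,0,-14],[0,0,-21],[0,0,-28],[0,0,-35]], claw=[0.1,0.1,0.1,0.1,0.1])

```text
time_s: 10.58
position: [0.4176, 0.1306, 0.2658]
tcp_rot: [[0.636, 0.772, -0.002], [0.772, -0.636, -0.0], [-0.001, -0.001, -1.0]]
force: [0.3, 0.1, -0.4]
grip_width: 0.0508
```

```bash
python3 - <<'E'
from h import *
s=read_state();print(s["position"],np.degrees(np.arctan2(s["tcp_rot"][1,0],s["tcp_rot"][0,0])),delta((.507,-.2615,.25)))
E
```

```text
[0.41760852 0.13058978 0.26578495] 50.541866984287076 [-24.59  31.82   1.58]
```

>>> servo_tool(offset=[[-2.4,3.1,1],[-4.9,6.3,1],[-7.4,9.5,1],[-9.8,12.7,1],[-12.3,15.9,1]], turn=[[0,0,-7],[0,0,-14],[0,0,-21],[0,0,-28],[0,0,-35]], claw=[0.1,0.1,0.1,0.1,0.1])

```text
time_s: 11.0
position: [0.4558, -0.04, 0.2558]
tcp_rot: [[0.16, 0.987, -0.002], [0.987, -0.16, 0.0], [0.0, -0.002, -1.0]]
force: [0.6, 0.4, 0.0]
grip_width: 0.0512
```

```bash
python3 - <<'E'
from h import *
s=read_state();print(s["position"],np.degrees(np.arctan2(s["tcp_rot"][1,0],s["tcp_rot"][0,0])),delta((.507,-.2615,.25)))
E
```

```text
[ 0.45575816 -0.04004491  0.25583346] 80.79646704358171 [-21.04   8.6    0.57]
```

>>> servo_tool(offset=[[-4,1,0],[-8,2,0],[-12,2.8,0],[-16,3.6,0],[-18.5,4.4,0]], turn=[[0,0,-3.8],[0,0,-3.8],[0,0,-3.8],[0,0,-3.8],[0,0,-3.8]], claw=[0.1,0.1,0.1,0.1,0.1])

```text
time_s: 11.42
position: [0.468, -0.2312, 0.2555]
tcp_rot: [[0.101, 0.995, -0.002], [0.995, -0.101, 0.001], [0.0, -0.002, -1.0]]
force: [-0.3, 0.6, -0.2]
grip_width: 0.0512
```

>>> servo_tool(offset=[[0,0,0],[0,0,0]], turn=[[0,0,0],[0,0,0]], claw=[0.1,0.1])

```text
time_s: 11.58
position: [0.4685, -0.229, 0.2554]
tcp_rot: [[0.102, 0.995, -0.003], [0.995, -0.102, 0.001], [0.001, -0.003, -1.0]]
force: [-0.4, 0.5, -0.5]
grip_width: 0.0513
```

```bash
python3 - <<'E'
from h import *
s=read_state();print(s["position"],np.degrees(np.arctan2(s["tcp_rot"][1,0],s["tcp_rot"][0,0])),delta((.507,-.2615,.25)))
d=img("wrist");save(d,"w8");print(proj(d,(.507,-.2615,.14)))
E
```

```text
[ 0.46851563 -0.22897518  0.25543294] 84.16705408405714 [-2.85  4.16  0.53]
(np.float64(247.78320107833954), np.float64(250.6951173362569))
```

View pics/w8.png

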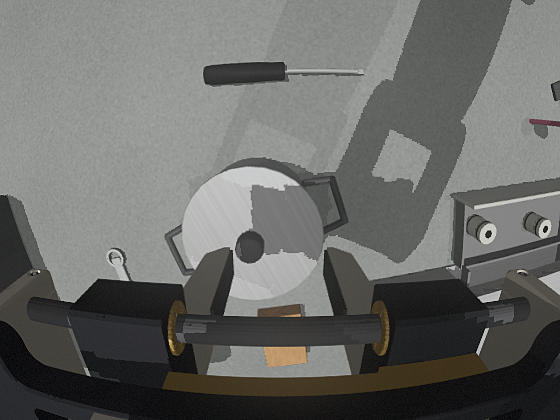

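```bash
python3 - <<'E'
from h import *
d=img("wrist");save(d,"w9",(210,210,290,270),8)
E
```

```text
(no output)
```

View pics/w9.png

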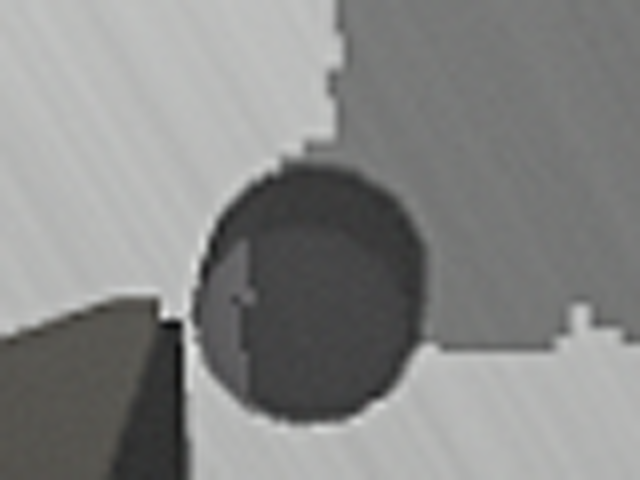

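>>> servo_tool(offset=[[-2.8,4.1,0.5],[-2.8,4.1,3],[-2.8,4.1,6],[-2.8,4.1,9],[-2.8,4.1,9.5]], turn=[[0,0,0],[0,0,0],[0,0,0],[0,0,0],[0,0,0]], claw=[0.1,0.1,0.1,0.1,0.1])

```text
time_s: 12.1
position: [0.5057, -0.2578, 0.1569]
tcp_rot: [[0.098, 0.995, -0.006], [0.995, -0.098, 0.003], [0.003, -0.006, -1.0]]
force: [-1.4, 1.4, -0.6]
grip_width: 0.051
```

```bash
python3 - <<'E'
from h import *
import time
s=read_state();print(s["position"],delta((.507,-.2615,.112)))
d=img("wrist");save(d,"w10",(180,180,380,330),4)
E
```

```text
[ 0.50568673 -0.25780856  0.15694909] [-0.37  0.19  4.49]
```

View pics/w10.png

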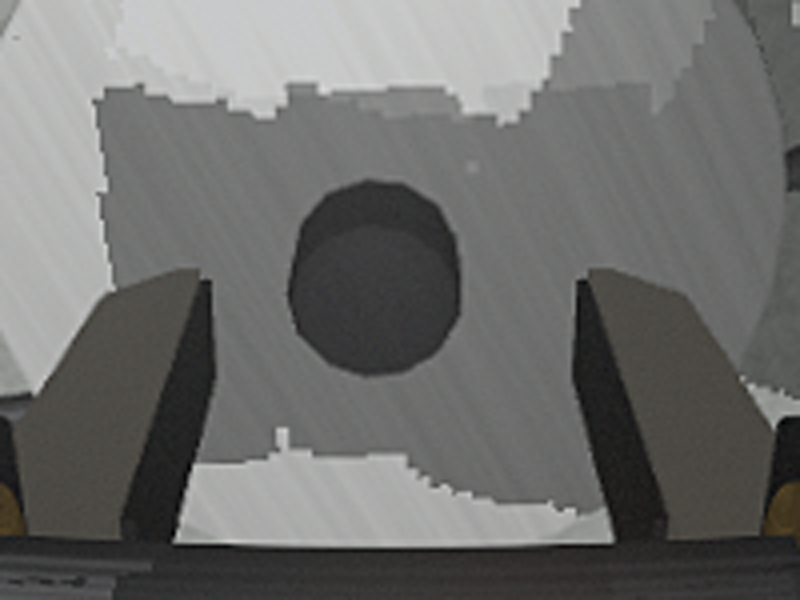

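The knob is between the fingers, slightly left of centre at crop (375,300). Correcting and lowering.

>>> servo_tool(offset=[[-0.35,0.2,1],[-0.35,0.2,2],[-0.35,0.2,3.2],[-0.35,0.2,4.2],[-0.35,0.2,4.2]], turn=[[0,0,0],[0,0,0],[0,0,0],[0,0,0],[0,0,0]], claw=[0.1,0.1,0.1,0.1,0.1])

```text
time_s: 12.57
position: [0.508, -0.2632, 0.1182]
tcp_rot: [[0.099, 0.995, -0.002], [0.995, -0.099, 0.001], [0.001, -0.002, -1.0]]
force: [0.2, 0.1, -1.0]
grip_width: 0.0512
```

>>> servo_tool(offset=[[0,0,0],[0,0,0],[0,0,0],[0,0,0],[0,0,0]], turn=[[0,0,0],[0,0,0],[0,0,0],[0,0,0],[0,0,0]], claw=[-1,-1,-1,-1,-1])

```text
time_s: 12.98
position: [0.509, -0.2637, 0.121]
tcp_rot: [[0.099, 0.995, 0.001], [0.995, -0.099, -0.0], [-0.0, 0.001, -1.0]]
force: [0.7, 1.6, 3.2]
grip_width: 0.0273
```

>>> servo_tool(offset=[[0,0,0],[0,0,0]], turn=[[0,0,0],[0,0,0]], claw=[-1,-1])

```text
time_s: 13.15
position: [0.509, -0.2637, 0.121]
tcp_rot: [[0.099, 0.995, 0.001], [0.995, -0.099, -0.0], [-0.0, 0.001, -1.0]]
force: [0.2, 2.6, 5.3]
grip_width: 0.0274
```

Gripped 8 mm higher than intended. Regripping lower for a safer hold.

>>> servo_tool(offset=[[0,0,0],[0,0,0],[0,0,0.4],[0,0,0.8],[0,0,0.8]], turn=[[0,0,0],[0,0,0],[0,0,0],[0,0,0],[0,0,0]], claw=[0,0,0,0,0])

```text
time_s: 13.57
position: [0.5082, -0.2635, 0.111]
tcp_rot: [[0.099, 0.995, -0.001], [0.995, -0.099, 0.001], [0.001, -0.001, -1.0]]
force: [-0.0, -0.0, -0.0]
grip_width: 0.0459
```

>>> servo_tool(offset=[[0,0,0],[0,0,0],[0,0,0],[0,0,0],[0,0,0]], turn=[[0,0,0],[0,0,0],[0,0,0],[0,0,0],[0,0,0]], claw=[-1,-1,-1,-1,-1])

```text
time_s: 13.98
position: [0.5088, -0.2637, 0.1125]
tcp_rot: [[0.099, 0.995, 0.0], [0.995, -0.099, -0.0], [-0.0, 0.0, -1.0]]
force: [-0.4, -0.2, 0.4]
grip_width: 0.0271
```

>>> servo_tool(offset=[[0,0,-2],[0,0,-5],[0,0,-8],[0,0,-8],[0,0,-8]], turn=[[0,0,0],[0,0,0],[0,0,0],[0,0,0],[0,0,0]], claw=[-1,-1,-1,-1,-1])

```text
time_s: 14.4
position: [0.5092, -0.2639, 0.1937]
tcp_rot: [[0.099, 0.995, 0.002], [0.995, -0.099, -0.001], [-0.001, 0.002, -1.0]]
force: [-0.2, 1.0, -3.4]
grip_width: 0.0271
```

```bash
python3 - <<'E'
from h import *
s=read_state();print(s["position"],s["force"],delta((.405,.025,.19)))
a=img("scene");save(a,"a5",(130,60,290,180),5)
E
```

```text
[ 0.50915943 -0.26392124  0.19370265] [-0.17001867  1.02487945 -3.44349956] [ 27.72 -13.23   0.31]
```

View pics/a5.png

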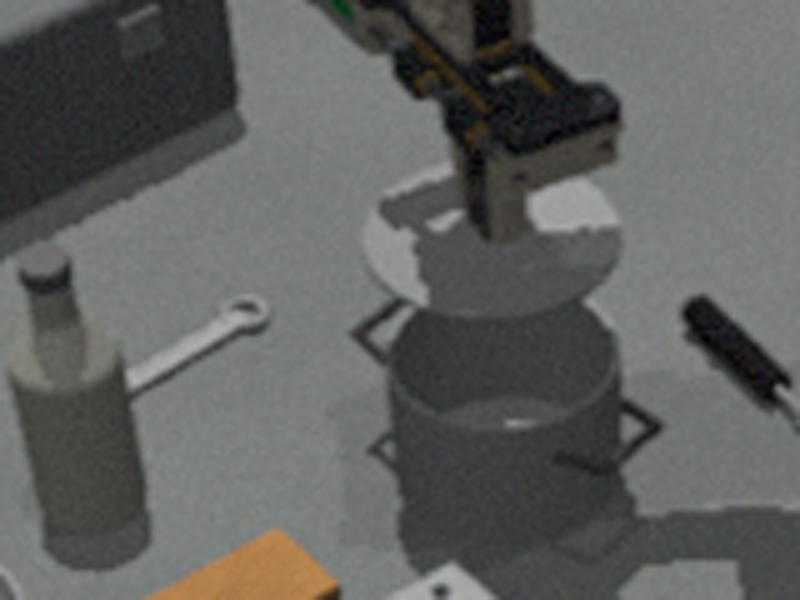

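Lid lifted and level. Carrying it to the free bench spot at (0.405, 0.01).

>>> servo_tool(offset=[[3,-1.5,0],[6.5,-3.2,0],[10,-5,0],[13.7,-6.8,0],[17.3,-8.6,0]], turn=[[0,0,0],[0,0,0],[0,0,0],[0,0,0],[0,0,0]], claw=[-1,-1,-1,-1,-1])

```text
time_s: 14.87
position: [0.4387, -0.0815, 0.1902]
tcp_rot: [[0.1, 0.995, -0.003], [0.995, -0.1, 0.001], [0.0, -0.003, -1.0]]
force: [1.1, 0.5, -2.3]
grip_width: 0.0278
```

>>> servo_tool(offset=[[3.5,-1.6,1],[6,-3,4],[8.9,-4.4,7.5],[8.9,-4.4,11],[8.9,-4.4,12]], turn=[[0,0,0],[0,0,0],[0,0,0],[0,0,0],[0,0,0]], claw=[-1,-1,-1,-1,-1])

```text
time_s: 15.28
position: [0.4018, 0.0114, 0.0658]
tcp_rot: [[0.097, 0.995, -0.007], [0.995, -0.097, 0.0], [-0.0, -0.007, -1.0]]
force: [-1.5, -0.3, -4.2]
grip_width: 0.0275
```

```bash
python3 - <<'E'
from h import *
s=read_state();print(s["position"],s["force"],delta((.405,.01,.022)))
b=img("side");save(b,"s5",(120,140,400,350),2.8)
E
```

```text
[0.40180168 0.01137803 0.06584018] [-1.51684003 -0.31014425 -4.21966227] [-0.1   0.36  4.38]
```

View pics/s5.png

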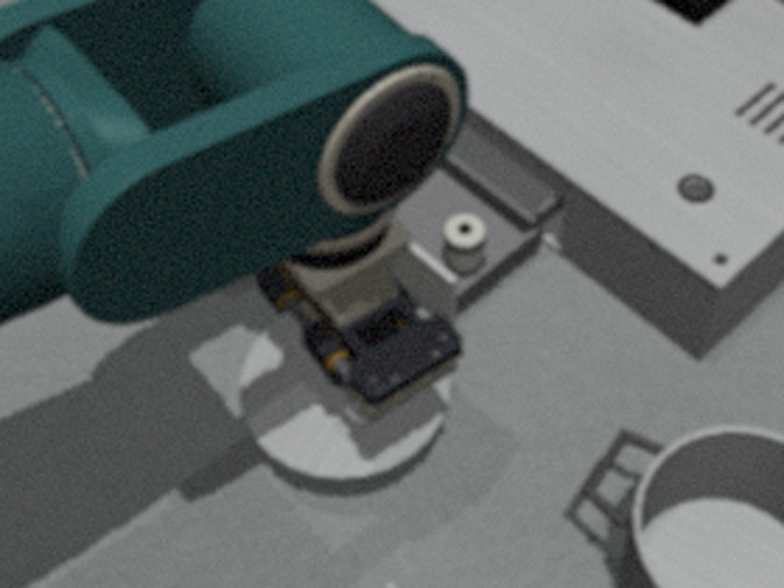

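>>> servo_tool(offset=[[0,0,1],[0,0,2.2],[0,0,3.4],[0,0,4.4],[0,0,4.8]], turn=[[0,0,0],[0,0,0],[0,0,0],[0,0,0],[0,0,0]], claw=[-1,-1,-1,-1,-1])

```text
time_s: 15.75
position: [0.4051, 0.0096, 0.023]
tcp_rot: [[0.1, 0.995, -0.001], [0.995, -0.1, 0.0], [-0.0, -0.001, -1.0]]
force: [-0.3, 0.8, -3.8]
grip_width: 0.0275
```

>>> servo_tool(offset=[[0,0,0.1],[0,0,0.2],[0,0,0.3]], turn=[[0,0,0],[0,0,0],[0,0,0]], claw=[-1,-1,-1])

```text
time_s: 16.0
position: [0.4057, 0.0099, 0.0218]
tcp_rot: [[0.099, 0.995, 0.001], [0.995, -0.099, -0.0], [0.0, 0.001, -1.0]]
force: [0.5, -0.2, -2.1]
grip_width: 0.0278
```

Within about 1 mm of the bench. Releasing and rising.

>>> servo_tool(offset=[[0,0,0.1],[0,0,0.1],[0,0,0.1],[0,0,0.1],[0,0,0.1]], turn=[[0,0,0],[0,0,0],[0,0,0],[0,0,0],[0,0,0]], claw=[-1,0.1,0.1,0.1,0.1])

```text
time_s: 16.42
position: [0.4056, 0.0099, 0.0207]
tcp_rot: [[0.099, 0.995, 0.001], [0.995, -0.099, -0.0], [0.0, 0.001, -1.0]]
force: [0.1, -0.1, -0.1]
grip_width: 0.0491
```

>>> servo_tool(offset=[[0,0,-2],[0,0,-6],[0,0,-10],[0,0,-14],[0,0,-18]], turn=[[0,0,-2],[0,0,-4],[0,0,-6.5],[0,0,-8.5],[0,0,-8.5]], claw=[0.1,0.1,0.1,0.1,0.1])

```text
time_s: 16.83
position: [0.4049, 0.01, 0.2026]
tcp_rot: [[-0.051, 0.999, 0.001], [0.999, 0.051, -0.0], [-0.0, 0.001, -1.0]]
force: [1.4, -0.3, -0.3]
grip_width: 0.0514
```

>>> servo_tool(offset=[[2.5,4,0],[2.5,8,0],[4,10,0],[4,10,0],[4,10,0]], turn=[[0,0,0],[0,0,0],[0,0,0],[0,0,0],[0,0,0]], claw=[0.1,0.1,0.1,0.1,0.1])

```text
time_s: 17.25
position: [0.5037, 0.0553, 0.1998]
tcp_rot: [[-0.05, 0.999, -0.002], [0.999, 0.05, -0.0], [-0.0, -0.002, -1.0]]
force: [-0.4, -0.9, -0.4]
grip_width: 0.0512
```

```bash
python3 - <<'E'
from h import *
import pickle
s=read_state();print(s["position"],np.degrees(np.arctan2(s["tcp_rot"][1,0],s["tcp_rot"][0,0])))
d=img("wrist");save(d,"w11");pickle.dump(d,open("w11.pkl","wb"))
for p in((.559,.057,.058),(.568,.18,.058)): print(proj(d,p))
E
```

```text
[0.50368438 0.0552802  0.19975112] 92.85967808525824
(np.float64(276.8689812102042), np.float64(252.67204715090332))
(np.float64(389.0787832418148), np.float64(263.6613701099138))
```

View pics/w11.png

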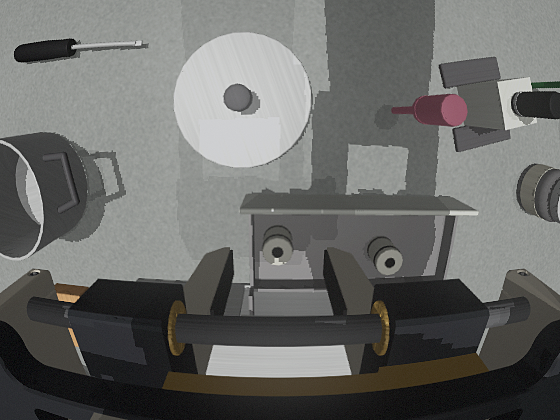

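```bash
python3 - <<'E'
from h import *
import pickle
d=pickle.load(open("w11.pkl","rb"))
save(d,"w12",(230,180,490,310),3)
print(onz(d,277,252.3,.058),onz(d,389.7,263.5,.058))
E
```

```text
[0.55857333 0.05711428 0.058     ] [0.56779717 0.18070167 0.058     ]
```

View pics/w12.png

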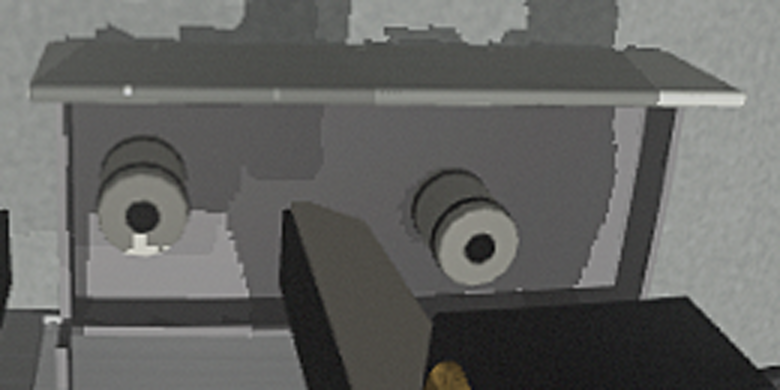

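The plugs are at (277,252) and (390,263) in the wrist view, which gives (0.5586,0.057) and (0.568,0.1805). The right plug is only about 8 mm from the side wall (top at 38 mm), so I'll grip it above the wall.

```bash
python3 - <<'E'
from h import *
print(read_state()["position"],delta((.5586,.0571,.1)))
E
```

```text
[0.50309412 0.05487082 0.20005325] [-0.05  5.57 10.  ]
```

>>> servo_tool(offset=[[-0.05,2.5,0.5],[-0.05,5,2],[-0.05,5.55,5],[-0.05,5.55,8],[-0.05,5.55,10]], turn=[[0,0,0],[0,0,0],[0,0,0],[0,0,0],[0,0,0]], claw=[0.1,0.1,0.1,0.1,0.1])

```text
time_s: 17.72
position: [0.5575, 0.0564, 0.098]
tcp_rot: [[-0.048, 0.999, -0.002], [0.999, 0.048, -0.0], [-0.0, -0.002, -1.0]]
force: [-0.6, -0.2, -1.1]
grip_width: 0.0515
```

>>> servo_tool(offset=[[0,0,0],[0,0,0],[0,0,0.5],[0,0,1],[0,0,1.5]], turn=[[0,0,0],[0,0,0],[0,0,0],[0,0,0],[0,0,0]], claw=[0.1,0.1,0.1,0.1,0.1])

```text
time_s: 18.13
position: [0.5592, 0.057, 0.0865]
tcp_rot: [[-0.049, 0.999, 0.002], [0.999, 0.049, 0.0], [0.0, 0.002, -1.0]]
force: [-0.1, 0.1, 0.3]
grip_width: 0.051
```

```bash
python3 - <<'E'
from h import *
print(read_state()["position"],delta((.5586,.0571,.043)))
d=img("wrist");save(d,"w13",(180,200,380,350),4)
E
```

```text
[0.55921659 0.05695765 0.0864806 ] [ 0.02 -0.07  4.35]
```

View pics/w13.png

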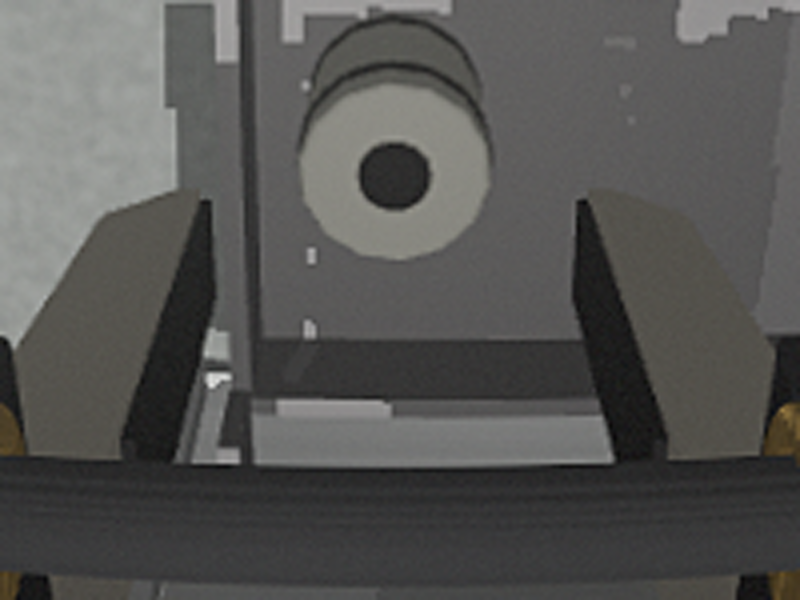

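>>> servo_tool(offset=[[0,-0.05,0.8],[0,-0.05,1.8],[0,-0.05,2.8],[0,-0.05,3.6],[0,-0.05,4]], turn=[[0,0,0],[0,0,0],[0,0,0],[0,0,0],[0,0,0]], claw=[0.1,0.1,0.1,0.1,0.1])

```text
time_s: 18.6
position: [0.5576, 0.0569, 0.0435]
tcp_rot: [[-0.049, 0.999, -0.002], [0.999, 0.049, -0.0], [-0.0, -0.002, -1.0]]
force: [-0.4, 1.0, 0.2]
grip_width: 0.0511
```

>>> servo_tool(offset=[[0,0,0],[0,0,0],[0,0,0],[0,0,0],[0,0,0]], turn=[[0,0,0],[0,0,0],[0,0,0],[0,0,0],[0,0,0]], claw=[-1,-1,-1,-1,-1])

```text
time_s: 19.02
position: [0.5585, 0.057, 0.0459]
tcp_rot: [[-0.049, 0.999, 0.001], [0.999, 0.049, 0.0], [-0.0, 0.001, -1.0]]
force: [-0.1, -0.3, 1.8]
grip_width: 0.0313
```

>>> servo_tool(offset=[[0,0,0],[0,0,-0.5],[0,0,-2.5],[0,0,-5.5],[0,0,-8.5]], turn=[[0,0,0],[0,0,0],[0,0,0],[0,0,0],[0,0,0]], claw=[-1,-1,-1,-1,-1])

```text
time_s: 19.43
position: [0.5576, 0.0569, 0.1312]
tcp_rot: [[-0.049, 0.999, -0.002], [0.999, 0.049, -0.0], [-0.0, -0.002, -1.0]]
force: [0.3, -0.6, -0.3]
grip_width: 0.0312
```

```bash
python3 - <<'E'
from h import *
print(read_state()["position"],delta((.538,-.263,.19)))
b=img("side");save(b,"s6",(180,120,460,330),2.8)
E
```

```text
[0.55764381 0.05693263 0.13117556] [-31.86  -3.53  -5.88]
```

View pics/s6.png

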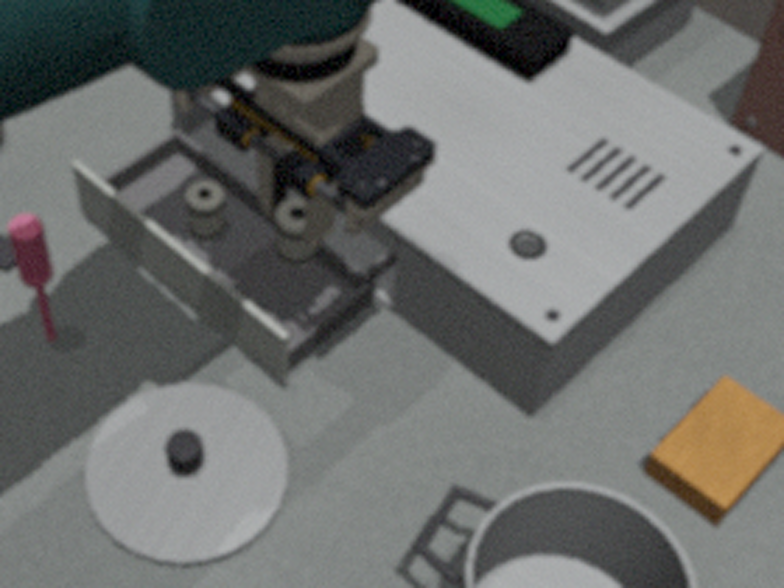

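>>> servo_tool(offset=[[-3,-0.3,-3],[-6.5,-0.7,-5.9],[-10.3,-1.1,-5.9],[-14.2,-1.5,-5.9],[-18.2,-2,-5.9]], turn=[[0,0,0],[0,0,0],[0,0,0],[0,0,0],[0,0,0]], claw=[-1,-1,-1,-1,-1])

```text
time_s: 19.9
position: [0.547, -0.1275, 0.1905]
tcp_rot: [[-0.049, 0.999, 0.002], [0.999, 0.049, -0.0], [-0.001, 0.002, -1.0]]
force: [0.9, 0.2, -0.7]
grip_width: 0.0312
```

>>> servo_tool(offset=[[-4,-0.4,0],[-8,-0.8,0],[-11.5,-1.2,0],[-13.6,-1.5,0],[-13.6,-1.5,0]], turn=[[0,0,0],[0,0,0],[0,0,0],[0,0,0],[0,0,0]], claw=[-1,-1,-1,-1,-1])

```text
time_s: 20.32
position: [0.538, -0.266, 0.1892]
tcp_rot: [[-0.046, 0.999, -0.001], [0.999, 0.046, -0.001], [-0.001, -0.001, -1.0]]
force: [-0.2, -0.6, -0.6]
grip_width: 0.0312
```

```bash
python3 - <<'E'
from h import *
print(read_state()["position"],delta((.535,-.263,.055)))
d=img("wrist");save(d,"w14");
import pickle; pickle.dump(d,open("w14.pkl","wb"))
print(onz(d,0,0,.1)[:0])
E
```

```text
[ 0.53801924 -0.26600117  0.18922228] [ 0.32 -0.28 13.42]
[]
```

View pics/w14.png

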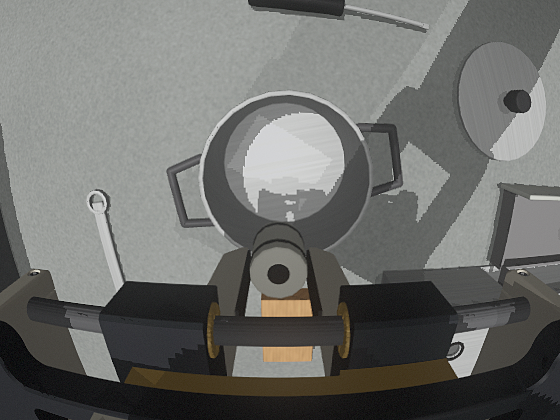

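```bash
python3 - <<'E'
from h import *
import pickle
from scipy.optimize import least_squares
d=pickle.load(open("w14.pkl","rb"))
save(d,"w15",(180,80,400,245),3.6)
P=np.array([onz(d,u,v,.1)[:2] for u,v in[(200,165),(205,135),(287,91),(250,99),(325,98),(372,150),(373,175),(203,200)]])
f=least_squares(lambda c:np.hypot(*(P-c).T)-.072,[.508,-.263]);print(f.x,f.fun.round(4))
E
```

```text
[ 0.50743023 -0.26026384] [-0.0008  0.0028 -0.0011 -0.0011  0.0002  0.0013 -0.0013 -0.0012]
```

View pics/w15.png

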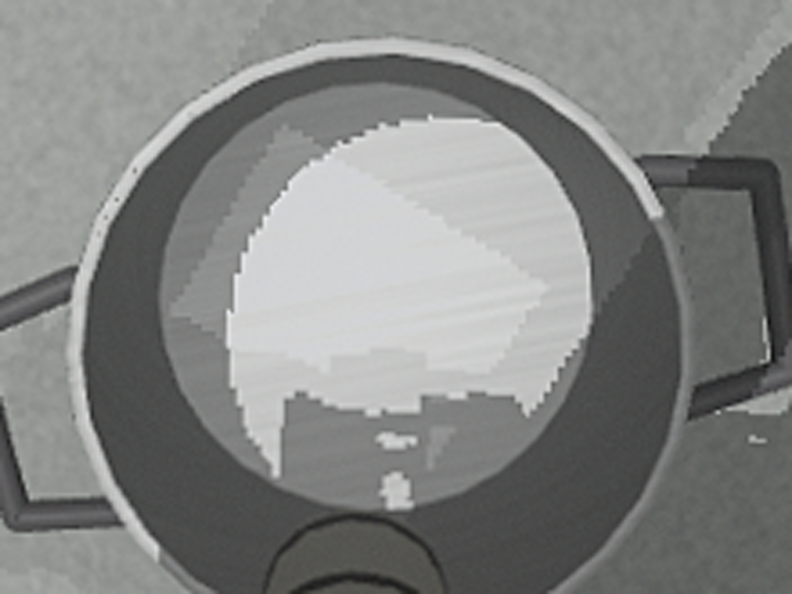

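```bash
python3 - <<'E'
from h import *
import pickle
from scipy.optimize import least_squares
d=pickle.load(open("w14.pkl","rb"))
C=[(68,340),(690,320),(395,38),(155,155),(640,160),(250,75),(540,75),(112,500),(670,430)]
P=np.array([onz(d,180+u/3.6,80+v/3.6,.1)[:2] for u,v in C])
f=least_squares(lambda c:np.hypot(*(P-c).T)-.072,[.508,-.263]);print(f.x,f.fun.round(4))
E
```

```text
[ 0.5084762  -0.26029686] [-0.0006 -0.0019  0.0004 -0.0031  0.0011 -0.0013  0.001  -0.0018 -0.0044]
```

>>> servo_tool(offset=[[0.3,-0.3,2.5],[0.3,-0.3,5.5],[0.3,-0.3,8.5],[0.3,-0.3,11],[0.3,-0.3,13]], turn=[[0,0,0],[0,0,0],[0,0,0],[0,0,0],[0,0,0]], claw=[-1,-1,-1,-1,-1])

```text
time_s: 20.78
position: [0.5353, -0.2581, 0.0574]
tcp_rot: [[-0.05, 0.999, -0.001], [0.999, 0.05, 0.001], [0.001, -0.001, -1.0]]
force: [0.1, 0.5, -0.2]
grip_width: 0.0314
```

>>> servo_tool(offset=[[0,0,0],[0,0,0],[0,0,0],[0,0,0],[0,0,0]], turn=[[0,0,0],[0,0,0],[0,0,0],[0,0,0],[0,0,0]], claw=[-1,0,0,0,0])

```text
time_s: 21.2
position: [0.5364, -0.2597, 0.0611]
tcp_rot: [[-0.049, 0.999, 0.002], [0.999, 0.049, -0.001], [-0.001, 0.002, -1.0]]
force: [-0.0, -0.4, 0.4]
grip_width: 0.0465
```

>>> servo_tool(offset=[[0,0,-3],[0,0,-7],[0,0,-11],[0,0,-14],[0,0,-14]], turn=[[0,0,0],[0,0,0],[0,0,0],[0,0,0],[0,0,0]], claw=[0,0,0,0,0])

```text
time_s: 21.62
position: [0.5374, -0.2604, 0.2078]
tcp_rot: [[-0.049, 0.999, 0.009], [0.999, 0.049, -0.005], [-0.005, 0.009, -1.0]]
force: [0.4, 0.0, 0.4]
grip_width: 0.0466
```

```bash
python3 - <<'E'
from h import *
print(read_state()["position"],delta((.55,.18,.19)))
d=img("wrist");save(d,"w16",(100,40,460,310),2)
E
```

```text
[ 0.53740825 -0.26044963  0.20781707] [43.94  3.39  1.58]
```

View pics/w16.png

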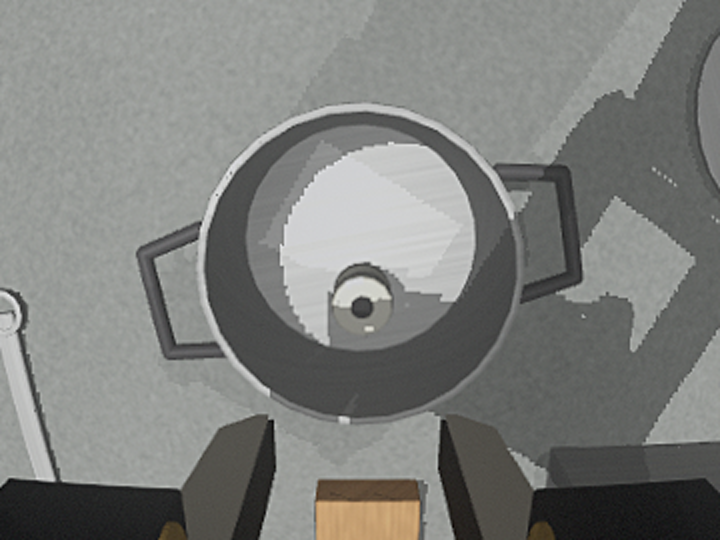

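Plug 1 stands in the pot at crop (362,305). Going to plug 2.

>>> servo_tool(offset=[[3,0.3,1],[7,0.6,1.3],[11,0.9,1.3],[15,1.2,1.3],[19,1.5,1.3]], turn=[[0,0,0],[0,0,0],[0,0,0],[0,0,0],[0,0,0]], claw=[0.1,0.1,0.1,0.1,0.1])

```text
time_s: 22.08
position: [0.5408, -0.0673, 0.1858]
tcp_rot: [[-0.048, 0.999, -0.0], [0.999, 0.048, 0.0], [0.0, -0.0, -1.0]]
force: [1.2, 0.1, 0.8]
grip_width: 0.051
```

>>> servo_tool(offset=[[4,0.3,0],[8,0.6,0],[12,0.9,0],[16,1.2,0],[20,1.6,0]], turn=[[0,0,0],[0,0,0],[0,0,0],[0,0,0],[0,0,0]], claw=[0.1,0.1,0.1,0.1,0.1])

```text
time_s: 22.5
position: [0.5469, 0.1335, 0.186]
tcp_rot: [[-0.049, 0.999, -0.0], [0.999, 0.049, -0.0], [-0.0, -0.0, -1.0]]
force: [1.0, 0.0, 0.1]
grip_width: 0.0512
```

>>> servo_tool(offset=[[3,0,0],[4.8,0,0],[4.8,0,0],[4.8,0,0],[4.8,0,0]], turn=[[0,0,0],[0,0,0],[0,0,0],[0,0,0],[0,0,0]], claw=[0.1,0.1,0.1,0.1,0.1])

```text
time_s: 22.92
position: [0.5451, 0.1789, 0.186]
tcp_rot: [[-0.049, 0.999, -0.0], [0.999, 0.049, -0.0], [-0.0, -0.0, -1.0]]
force: [-1.0, -0.2, 0.2]
grip_width: 0.051
```

```bash
python3 - <<'E'
from h import *
print(read_state()["position"],delta((.568,.1805,.1)))
d=img("wrist");save(d,"w17",(160,120,400,300),3.3);print(proj(d,(.568,.1805,.058)))
E
```

```text
[0.54513017 0.17887252 0.18598231] [0.05 2.3  8.6 ]
(np.float64(278.45403076579237), np.float64(227.36536031228056))
```

View pics/w17.png

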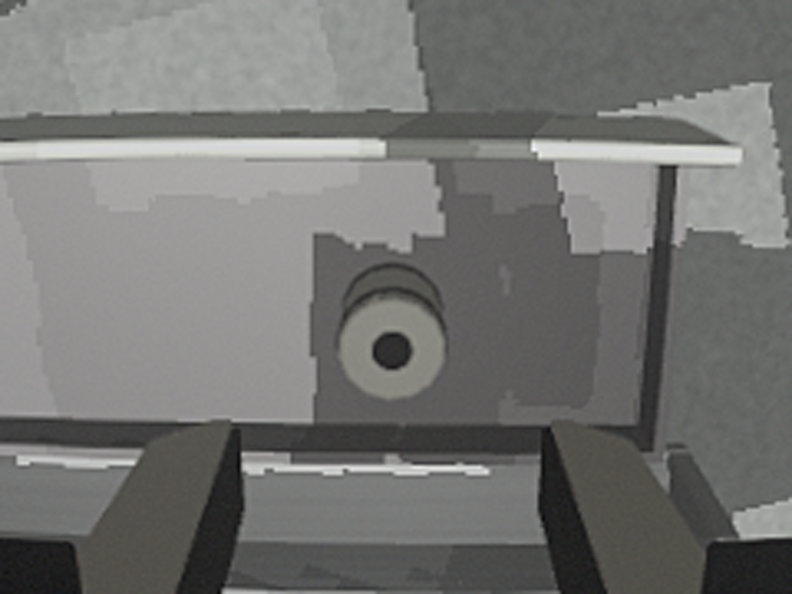

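>>> servo_tool(offset=[[0.05,2.2,0.5],[0.05,2.2,3.5],[0.05,2.2,7],[0.05,2.2,10],[0.05,2.2,12]], turn=[[0,0,0],[0,0,0],[0,0,0],[0,0,0],[0,0,0]], claw=[0.1,0.1,0.1,0.1,0.1])

```text
time_s: 23.38
position: [0.5663, 0.1794, 0.0632]
tcp_rot: [[-0.047, 0.999, -0.003], [0.999, 0.047, -0.001], [-0.001, -0.003, -1.0]]
force: [-0.0, 0.2, 0.2]
grip_width: 0.0512
```

>>> servo_tool(offset=[[0,0,1],[0,0,2],[0,0,3],[0,0,3.8],[0,0,3.8]], turn=[[0,0,0],[0,0,0],[0,0,0],[0,0,0],[0,0,0]], claw=[0.1,0.1,0.1,0.1,0.1])

```text
time_s: 23.8
position: [0.5669, 0.1808, 0.0274]
tcp_rot: [[-0.049, 0.999, -0.001], [0.999, 0.049, -0.0], [-0.0, -0.001, -1.0]]
force: [-0.1, 0.4, -0.8]
grip_width: 0.051
```

>>> servo_tool(offset=[[0,0,0],[0,0,0],[0,0,0],[0,0,0],[0,0,0]], turn=[[0,0,0],[0,0,0],[0,0,0],[0,0,0],[0,0,0]], claw=[-1,-1,-1,-1,-1])

```text
time_s: 24.22
position: [0.5676, 0.1812, 0.0291]
tcp_rot: [[-0.049, 0.999, 0.001], [0.999, 0.049, 0.0], [0.0, 0.001, -1.0]]
force: [-0.6, 0.4, 4.4]
grip_width: 0.0316
```

>>> servo_tool(offset=[[0,0,0],[0,0,-1],[0,0,-4],[0,0,-8],[0,0,-12]], turn=[[0,0,0],[0,0,0],[0,0,0],[0,0,0],[0,0,0]], claw=[-1,-1,-1,-1,-1])

```text
time_s: 24.63
position: [0.5664, 0.1808, 0.1497]
tcp_rot: [[-0.049, 0.999, -0.002], [0.999, 0.049, -0.001], [-0.0, -0.002, -1.0]]
force: [0.2, 0.5, -0.0]
grip_width: 0.0312
```

```bash
python3 - <<'E'
from h import *
print(read_state()["position"],delta((.482,-.262,.19)))
E
```

```text
[0.56642621 0.180831   0.14969846] [-43.82 -10.6   -3.99]
```

>>> servo_tool(offset=[[-3,-0.8,-2],[-6.5,-1.6,-4],[-10.3,-2.5,-4],[-14.2,-3.5,-4],[-18.2,-4.4,-4]], turn=[[0,0,0],[0,0,0],[0,0,0],[0,0,0],[0,0,0]], claw=[-1,-1,-1,-1,-1])

```text
time_s: 25.05
position: [0.5313, -0.0042, 0.1895]
tcp_rot: [[-0.05, 0.999, 0.001], [0.999, 0.05, -0.0], [-0.0, 0.001, -1.0]]
force: [0.4, -0.5, -0.6]
grip_width: 0.0318
```

>>> servo_tool(offset=[[-4,-1,0],[-8,-1.9,0],[-12,-2.9,0],[-16,-3.9,0],[-20,-4.8,0]], turn=[[0,0,0],[0,0,0],[0,0,0],[0,0,0],[0,0,0]], claw=[-1,-1,-1,-1,-1])

```text
time_s: 25.47
position: [0.4929, -0.2068, 0.1892]
tcp_rot: [[-0.049, 0.999, 0.001], [0.999, 0.049, -0.0], [-0.0, 0.001, -1.0]]
force: [1.3, -0.9, -0.8]
grip_width: 0.0312
```

>>> servo_tool(offset=[[-3,-0.8,0],[-5.5,-1.4,0],[-5.6,-1.4,0],[-5.6,-1.4,0],[-5.6,-1.4,0]], turn=[[0,0,0],[0,0,0],[0,0,0],[0,0,0],[0,0,0]], claw=[-1,-1,-1,-1,-1])

```text
time_s: 25.88
position: [0.4827, -0.2612, 0.1886]
tcp_rot: [[-0.049, 0.999, 0.0], [0.999, 0.049, 0.0], [0.0, 0.0, -1.0]]
force: [-0.9, 0.9, -0.3]
grip_width: 0.0315
```

```bash
python3 - <<'E'
from h import *
print(read_state()["position"],delta((.483,-.262,.045)))
d=img("wrist");save(d,"w18")
E
```

```text
[ 0.48270441 -0.26118606  0.18863474] [-0.09  0.03 14.36]
```

View pics/w18.png

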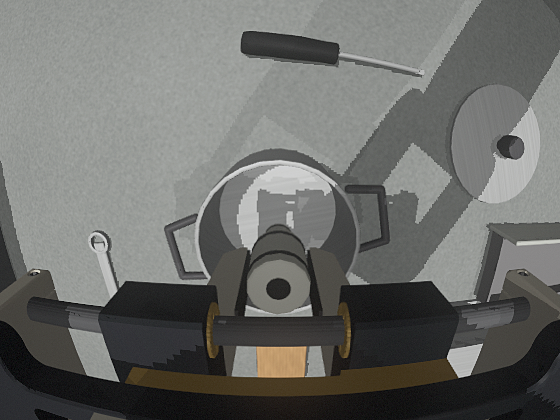

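>>> servo_tool(offset=[[0,0,2.5],[0,0,5.5],[0,0,8.5],[0,0,11.5],[0,0,13.8]], turn=[[0,0,0],[0,0,0],[0,0,0],[0,0,0],[0,0,0]], claw=[-1,-1,-1,-1,-1])

```text
time_s: 26.35
position: [0.4825, -0.2599, 0.0483]
tcp_rot: [[-0.051, 0.999, -0.001], [0.999, 0.051, 0.001], [0.001, -0.001, -1.0]]
force: [0.1, 0.0, -0.8]
grip_width: 0.0313
```

>>> servo_tool(offset=[[0,0,0],[0,0,0],[0,0,0],[0,0,0],[0,0,0]], turn=[[0,0,0],[0,0,0],[0,0,0],[0,0,0],[0,0,0]], claw=[-1,0,0,0,0])

```text
time_s: 26.77
position: [0.4835, -0.2619, 0.0522]
tcp_rot: [[-0.049, 0.999, 0.002], [0.999, 0.049, -0.001], [-0.001, 0.002, -1.0]]
force: [-1.0, 0.2, -0.1]
grip_width: 0.0461
```

>>> servo_tool(offset=[[0,0,-3],[0,0,-7],[0,0,-11],[0,0,-14],[0,0,-14]], turn=[[0,0,0],[0,0,0],[0,0,0],[0,0,0],[0,0,0]], claw=[0,0,0,0,0])

```text
time_s: 27.18
position: [0.4845, -0.2626, 0.1987]
tcp_rot: [[-0.049, 0.999, 0.009], [0.999, 0.049, -0.005], [-0.006, 0.008, -1.0]]
force: [-0.4, -0.5, 0.6]
grip_width: 0.0466
```

```bash
python3 - <<'E'
from h import *
import pickle
print(read_state()["position"])
d=img("wrist");save(d,"w19",(100,80,460,350),2);pickle.dump(d,open("w19.pkl","wb"))
a=img("scene");save(a,"a6")
E
```

```text
[ 0.48446327 -0.26264365  0.19866108]
```

View pics/w19.png

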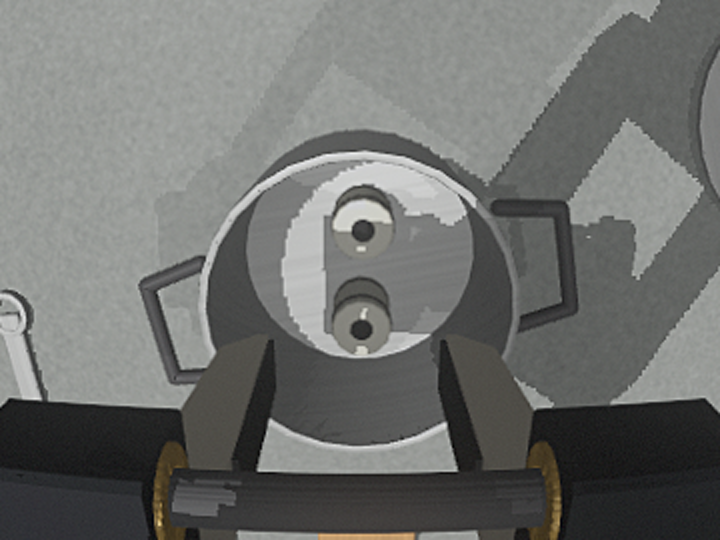

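View pics/a6.png

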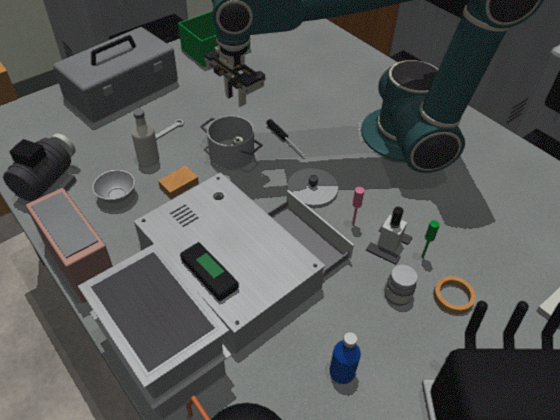

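```bash
python3 - <<'E'
from h import *
import pickle
from scipy.optimize import least_squares
d=pickle.load(open("w19.pkl","rb"))
C=[(203,285),(519,275),(365,152),(355,447),(300,165),(440,168),(222,230),(505,230)]
P=np.array([onz(d,100+u/2,80+v/2,.1)[:2] for u,v in C])
f=least_squares(lambda c:np.hypot(*(P-c).T)-.072,[.508,-.263]);print(f.x,f.fun.round(4))
print(read_state()["position"],delta((.39,.0099,.17)))
E
```

```text
[ 0.50727325 -0.25893994] [-0.0007 -0.0017 -0.0009 -0.0035 -0.0013 -0.0001 -0.0008 -0.0005]
[ 0.48320052 -0.26191942  0.19245614] [27.61 -7.99  2.17]
```

>>> servo_tool(offset=[[3,-0.9,0.5],[7,-2,1.2],[11,-3.2,1.2],[15,-4.4,1.2],[19,-5.5,1.2]], turn=[[0,0,0],[0,0,0],[0,0,0],[0,0,0],[0,0,0]], claw=[0.1,0.1,0.1,0.1,0.1])

```text
time_s: 27.7
position: [0.4171, -0.0735, 0.177]
tcp_rot: [[-0.048, 0.999, -0.002], [0.999, 0.048, 0.0], [0.001, -0.002, -1.0]]
force: [1.0, 0.6, 1.7]
grip_width: 0.0511
```

>>> servo_tool(offset=[[3.5,-1,0],[6.5,-1.9,0],[8.6,-1.9,0],[8.6,-1.9,0],[8.6,-1.9,0]], turn=[[0,0,0],[0,0,0],[0,0,0],[0,0,0],[0,0,0]], claw=[0.1,0.1,0.1,0.1,0.1])

```text
time_s: 28.12
position: [0.3951, 0.0108, 0.1776]
tcp_rot: [[-0.051, 0.999, -0.001], [0.999, 0.051, -0.0], [-0.0, -0.001, -1.0]]
force: [0.6, 0.1, 0.1]
grip_width: 0.0513
```

```bash
python3 - <<'E'
from h import *
print(read_state()["position"],delta((.4056,.0099,.08)))
d=img("wrist");save(d,"w20",(170,120,410,300),3.3);print(proj(d,(.4056,.0099,.048)))
E
```

```text
[0.39506922 0.01075908 0.17763516] [-0.14  1.05  9.76]
(np.float64(276.44115787841383), np.float64(214.44293829209997))
```

View pics/w20.png

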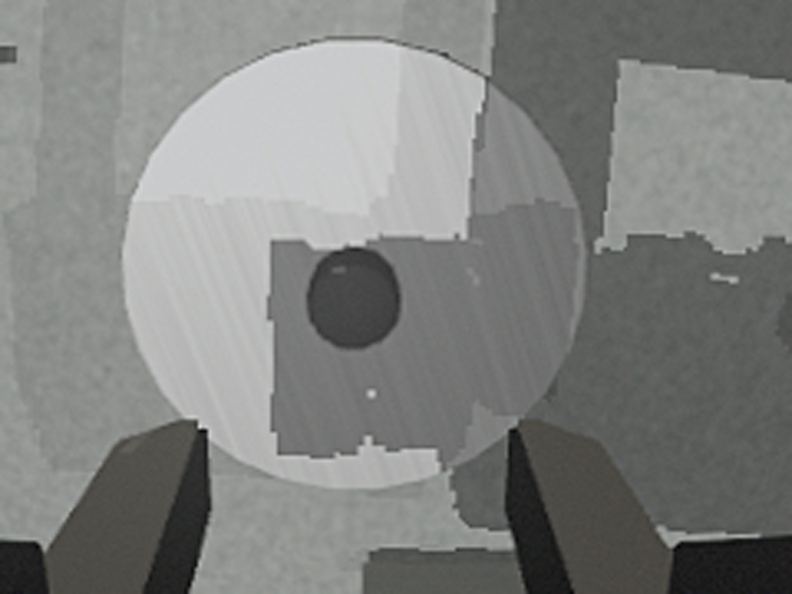

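>>> servo_tool(offset=[[-0.05,0.8,1],[-0.05,0.8,4],[-0.05,0.8,7.5],[-0.05,0.8,10.5],[-0.05,0.8,12]], turn=[[0,0,0],[0,0,0],[0,0,0],[0,0,0],[0,0,0]], claw=[0.1,0.1,0.1,0.1,0.1])

```text
time_s: 28.58
position: [0.4021, 0.009, 0.0535]
tcp_rot: [[-0.047, 0.999, -0.005], [0.999, 0.047, 0.0], [0.0, -0.005, -1.0]]
force: [-0.3, 0.7, -0.9]
grip_width: 0.051
```

>>> servo_tool(offset=[[0,0,0.6],[0,0,1.5],[0,0,2.5],[0,0,3.4],[0,0,3.6]], turn=[[0,0,0],[0,0,0],[0,0,0],[0,0,0],[0,0,0]], claw=[0.1,0.1,0.1,0.1,0.1])

```text
time_s: 29.0
position: [0.4032, 0.0098, 0.0211]
tcp_rot: [[-0.049, 0.999, -0.001], [0.999, 0.049, 0.0], [0.0, -0.001, -1.0]]
force: [-0.9, -0.8, -0.4]
grip_width: 0.0511
```

>>> servo_tool(offset=[[0,0,0],[0,0,0],[0,0,0],[0,0,0],[0,0,0]], turn=[[0,0,0],[0,0,0],[0,0,0],[0,0,0],[0,0,0]], claw=[-1,-1,-1,-1,-1])

```text
time_s: 29.42
position: [0.4038, 0.01, 0.0229]
tcp_rot: [[-0.049, 0.999, 0.001], [0.999, 0.049, -0.0], [-0.0, 0.001, -1.0]]
force: [-0.9, 0.5, 2.3]
grip_width: 0.0275
```

>>> servo_tool(offset=[[0,0,0],[0,0,0]], turn=[[0,0,0],[0,0,0]], claw=[-1,-1])

```text
time_s: 29.58
position: [0.4038, 0.01, 0.0229]
tcp_rot: [[-0.049, 0.999, 0.001], [0.999, 0.049, -0.0], [-0.0, 0.001, -1.0]]
force: [-1.0, 1.0, 6.2]
grip_width: 0.0275
```

>>> servo_tool(offset=[[0,0,-2],[0,0,-6],[0,0,-10],[0,0,-14],[0,0,-18]], turn=[[0,0,0],[0,0,0],[0,0,0],[0,0,0],[0,0,0]], claw=[-1,-1,-1,-1,-1])

```text
time_s: 30.0
position: [0.4028, 0.01, 0.204]
tcp_rot: [[-0.049, 0.999, -0.0], [0.999, 0.049, -0.0], [0.0, -0.0, -1.0]]
force: [0.4, -0.6, -2.8]
grip_width: 0.0275
```

```bash
python3 - <<'E'
from h import *
print(read_state()["position"],read_state()["force"],delta((.5075,-.263,.2)))
E
```

```text
[0.40284995 0.00998332 0.2040322 ] [ 0.38021643 -0.59840085 -2.83722802] [-27.78   9.12   0.4 ]
```

>>> servo_tool(offset=[[-3,1,0],[-6.5,2.2,0],[-10,3.3,0],[-14,4.6,0],[-18,5.9,0]], turn=[[0,0,0],[0,0,0],[0,0,0],[0,0,0],[0,0,0]], claw=[-1,-1,-1,-1,-1])

```text
time_s: 30.42
position: [0.471, -0.1681, 0.2022]
tcp_rot: [[-0.049, 0.999, 0.0], [0.999, 0.049, 0.0], [0.0, 0.0, -1.0]]
force: [1.0, 1.2, -1.5]
grip_width: 0.0273
```

>>> servo_tool(offset=[[-3.5,1.1,0],[-6.8,2.2,0],[-9.2,3,0],[-9.8,3.2,0],[-9.8,3.2,0]], turn=[[0,0,0],[0,0,0],[0,0,0],[0,0,0],[0,0,0]], claw=[-1,-1,-1,-1,-1])

```text
time_s: 30.83
position: [0.5076, -0.2638, 0.2012]
tcp_rot: [[-0.047, 0.999, -0.002], [0.999, 0.047, 0.001], [0.001, -0.002, -1.0]]
force: [0.4, 0.3, -1.8]
grip_width: 0.0275
```

>>> servo_tool(offset=[[0,0,1],[0,0,2.5],[0,0,4],[0,0,5.5],[0,0,6]], turn=[[0,0,0],[0,0,0],[0,0,0],[0,0,0],[0,0,0]], claw=[-1,-1,-1,-1,-1])

```text
time_s: 31.25
position: [0.5065, -0.261, 0.1386]
tcp_rot: [[-0.05, 0.999, -0.003], [0.999, 0.05, 0.002], [0.002, -0.003, -1.0]]
force: [0.1, -0.3, -3.4]
grip_width: 0.0271
```

```bash
python3 - <<'E'
from h import *
print(read_state()["position"],read_state()["force"],delta((.5072,-.2632,.1149)))
b=img("side");save(b,"s7",(300,240,480,375),4.4)
a=img("scene");save(a,"a7",(180,80,280,155),7)
E
```

```text
[ 0.50645858 -0.26103907  0.13860361] [ 0.07471126 -0.32370837 -3.39707216] [-0.22  0.07  2.37]
```

View pics/s7.png

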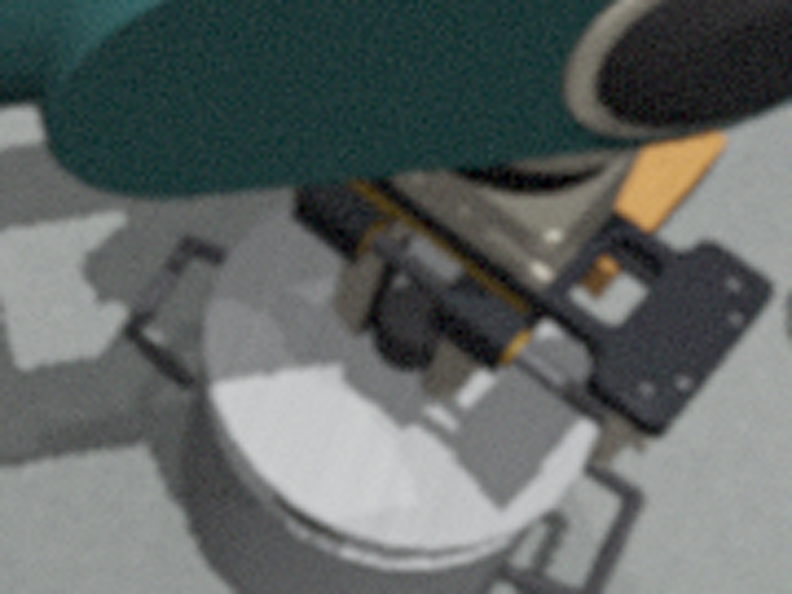

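View pics/a7.png

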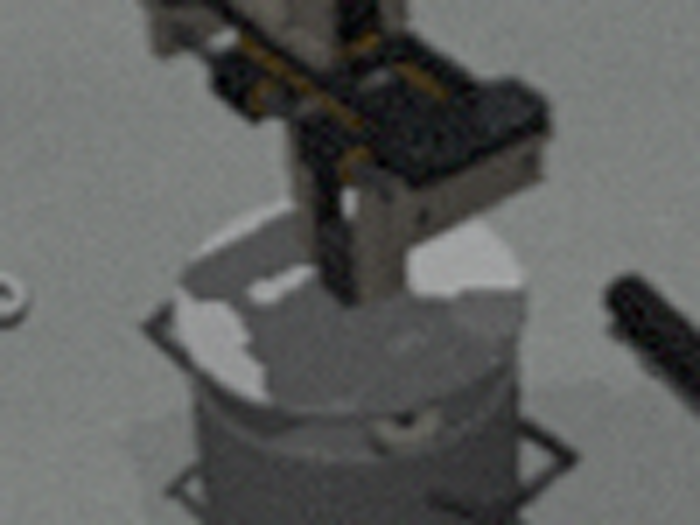

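>>> servo_tool(offset=[[0,0,0],[0,0,0.4],[0,0,0.9],[0,0,1.4],[0,0,1.9]], turn=[[0,0,0],[0,0,0],[0,0,0],[0,0,0],[0,0,0]], claw=[-1,-1,-1,-1,-1])

```text
time_s: 31.77
position: [0.5077, -0.2626, 0.123]
tcp_rot: [[-0.049, 0.999, 0.0], [0.999, 0.049, -0.0], [-0.0, 0.0, -1.0]]
force: [0.3, -0.6, -3.5]
grip_width: 0.0276
```

```bash
python3 - <<'E'
from h import *
print(read_state()["position"],read_state()["force"],delta((.5072,-.263,.1149)))
E
```

```text
[ 0.50767897 -0.26255564  0.12297299] [ 0.33825564 -0.58114261 -3.49881649] [-0.04 -0.05  0.81]
```

>>> servo_tool(offset=[[0,0,0.2],[0,0,0.4],[0,0,0.6],[0,0,0.7],[0,0,0.7]], turn=[[0,0,0],[0,0,0],[0,0,0],[0,0,0],[0,0,0]], claw=[-1,-1,-1,-1,-1])

```text
time_s: 32.18
position: [0.5076, -0.2625, 0.1162]
tcp_rot: [[-0.049, 0.999, -0.0], [0.999, 0.049, 0.0], [0.0, -0.0, -1.0]]
force: [0.0, 0.9, -1.8]
grip_width: 0.0271
```

>>> servo_tool(offset=[[0,0,0],[0,0,0],[0,0,0],[0,0,0],[0,0,0]], turn=[[0,0,0],[0,0,0],[0,0,0],[0,0,0],[0,0,0]], claw=[-1,0.1,0.1,0.1,0.1])

```text
time_s: 32.6
position: [0.5078, -0.2626, 0.1167]
tcp_rot: [[-0.049, 0.999, 0.0], [0.999, 0.049, -0.0], [-0.0, 0.0, -1.0]]
force: [-0.3, -0.4, 0.2]
grip_width: 0.0489
```

>>> servo_tool(offset=[[0,0,-2],[0,0,-5],[0,0,-9],[0,0,-12],[0,0,-12]], turn=[[0,0,0],[0,0,0],[0,0,0],[0,0,0],[0,0,0]], claw=[0.1,0.1,0.1,0.1,0.1])

```text
time_s: 33.02
position: [0.509, -0.2633, 0.2436]
tcp_rot: [[-0.049, 0.999, 0.007], [0.999, 0.049, -0.004], [-0.005, 0.007, -1.0]]
force: [0.8, -0.7, 0.9]
grip_width: 0.0511
```

```bash
python3 - <<'E'
from h import *
print(read_state()["position"],read_state()["force"])
d=img("wrist");save(d,"w21",(100,80,460,350),2)
b=img("side");save(b,"s8",(300,240,480,375),4.4)
E
```

```text
[ 0.50902499 -0.2633381   0.24358699] [ 0.79492411 -0.70145959  0.88652421]
```

View pics/w21.png

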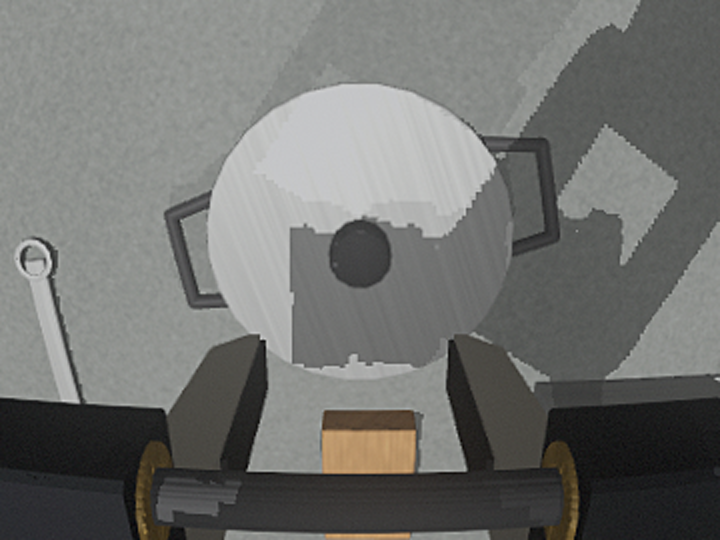

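View pics/s8.png

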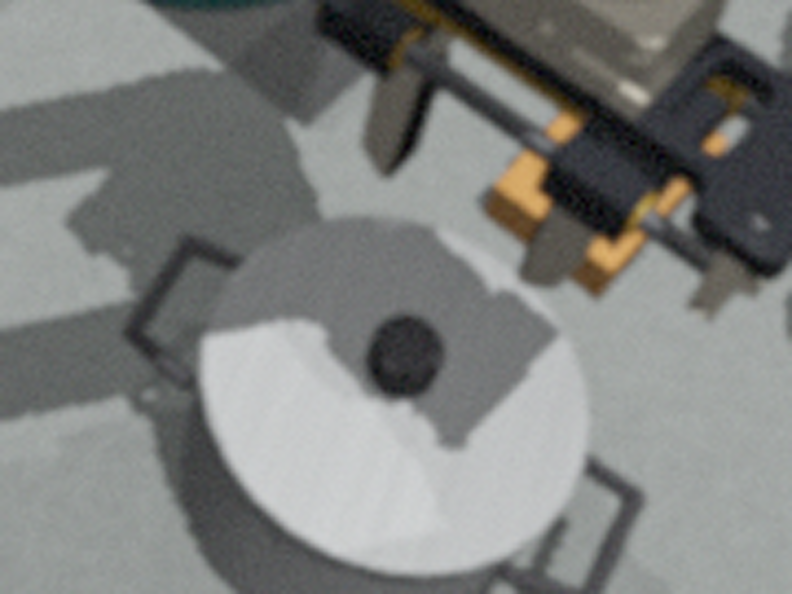

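Lid is seated, with the knob back at side pixel (392,321). Next, pushing the tray in with closed fingers.

```bash
python3 - <<'E'
from h import *
print(read_state()["position"],delta((.483,.12,.2)))
E
```

```text
[ 0.50804465 -0.26273353  0.23761197] [38.35 -0.64  3.71]
```

>>> servo_tool(offset=[[3,0,0],[7,-0.1,0.5],[11,-0.2,1],[15,-0.3,2],[19,-0.3,3]], turn=[[0,0,0],[0,0,0],[0,0,0],[0,0,0],[0,0,0]], claw=[-1,-1,-1,-1,-1])

```text
time_s: 33.53
position: [0.4944, -0.0713, 0.2047]
tcp_rot: [[-0.048, 0.999, -0.001], [0.999, 0.048, 0.0], [0.0, -0.001, -1.0]]
force: [0.6, -0.4, -0.1]
grip_width: 0.0222
```

>>> servo_tool(offset=[[4,-0.1,0.3],[8,-0.1,0.6],[12,-0.2,0.6],[16,-0.3,0.6],[19.2,-0.3,0.6]], turn=[[0,0,0],[0,0,0],[0,0,0],[0,0,0],[0,0,0]], claw=[-1,-1,-1,-1,-1])

```text
time_s: 33.95
position: [0.4818, 0.1211, 0.1989]
tcp_rot: [[-0.05, 0.999, -0.002], [0.999, 0.05, -0.0], [0.0, -0.002, -1.0]]
force: [0.5, -0.7, 0.6]
grip_width: 0.0005
```

>>> servo_tool(offset=[[0,0,0],[0,0,2],[0,0,4],[0,0,6],[0,0,6]], turn=[[0,0,0],[0,0,0],[0,0,0],[0,0,0],[0,0,0]], claw=[-1,-1,-1,-1,-1])

```text
time_s: 34.37
position: [0.481, 0.1181, 0.1353]
tcp_rot: [[-0.049, 0.999, -0.006], [0.999, 0.049, -0.001], [-0.001, -0.007, -1.0]]
force: [-1.3, 0.7, -1.0]
grip_width: 0.0
```

```bash
python3 - <<'E'
from h import *
s=read_state();print(s["position"],s["grip_width"],delta((.483,.12,.036)))
d=img("wrist");save(d,"w22")
b=img("side");save(b,"s9",(140,100,420,310),2.8)
E
```

```text
[0.48103829 0.11807477 0.13530904] 3.583032676150933e-05 [0.19 0.27 9.93]
```

View pics/w22.png

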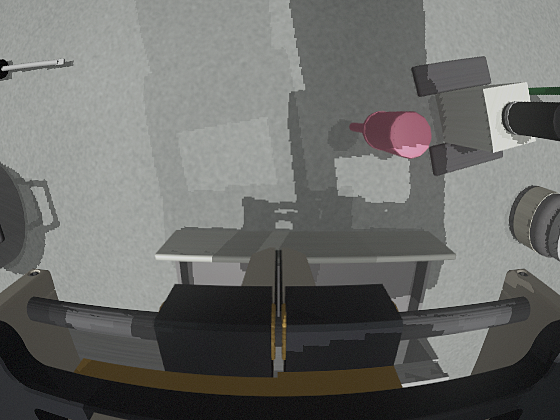

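View pics/s9.png

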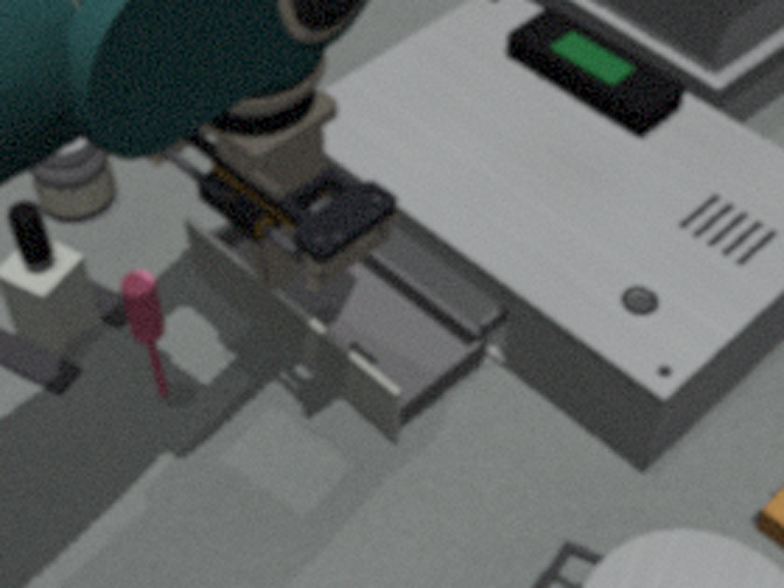

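```bash
python3 - <<'E'
from h import *
d=img("wrist");s=read_state();print(s["position"])
for v in(248,252,256,260): print(v,onz(d,230,v,.072),onz(d,340,v,.072))
save(d,"w23",(200,210,360,290),5)
E
```

```text
[0.48306375 0.11846062 0.14078967]
248 [0.50307943 0.08168861 0.072     ] [0.49902048 0.16808497 0.072     ]
252 [0.50651823 0.08167327 0.072     ] [0.50245786 0.1684931  0.072     ]
256 [0.50999493 0.08165389 0.072     ] [0.5059329 0.1689108 0.072    ]
260 [0.51351123 0.08163038 0.072     ] [0.50944733 0.16933834 0.072     ]
```

View pics/w23.png

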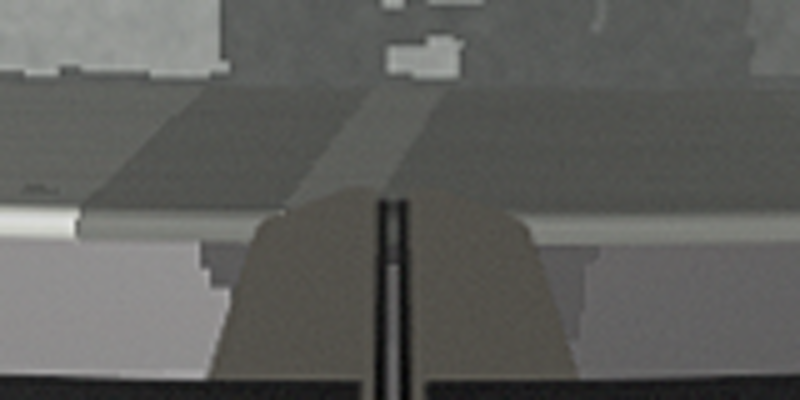

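>>> servo_tool(offset=[[0,-0.4,2],[0,-0.4,4.5],[0,-0.4,7],[0,-0.4,9.2],[0,-0.4,10.2]], turn=[[0,0,0],[0,0,0],[0,0,0],[0,0,0],[0,0,0]], claw=[-1,-1,-1,-1,-1])

```text
time_s: 34.93
position: [0.4786, 0.1182, 0.0369]
tcp_rot: [[-0.049, 0.999, -0.001], [0.999, 0.049, -0.0], [-0.0, -0.001, -1.0]]
force: [-0.3, -0.0, -1.3]
grip_width: 0.0005
```

>>> servo_tool(offset=[[0,0.5,0],[0,1.5,0],[0,3,0],[0,4.5,0],[0,6,0]], turn=[[0,0,0],[0,0,0],[0,0,0],[0,0,0],[0,0,0]], claw=[-1,-1,-1,-1,-1])

```text
time_s: 35.35
position: [0.5406, 0.1213, 0.0401]
tcp_rot: [[-0.049, 0.999, 0.0], [0.999, 0.049, -0.0], [-0.0, 0.0, -1.0]]
force: [-6.4, -2.2, 1.4]
grip_width: 0.0002
```

>>> servo_tool(offset=[[0,1.5,0],[0,3,0],[0,4.5,0],[0,6,0],[0,6.8,0]], turn=[[0,0,0],[0,0,0],[0,0,0],[0,0,0],[0,0,0]], claw=[-1,-1,-1,-1,-1])

```text
time_s: 35.77
position: [0.607, 0.1242, 0.04]
tcp_rot: [[-0.048, 0.999, -0.005], [0.999, 0.048, -0.001], [-0.001, -0.005, -1.0]]
force: [-42.1, -7.6, 24.2]
grip_width: 0.0006
```

```bash
python3 - <<'E'
from h import *
s=read_state();print(s["position"],s["force"])
b=img("side");save(b,"s10",(180,100,460,310),2.8)
E
```

```text
[0.60700134 0.1242159  0.03999923] [-42.10419301  -7.59898146  24.2160931 ]
```

View pics/s10.png

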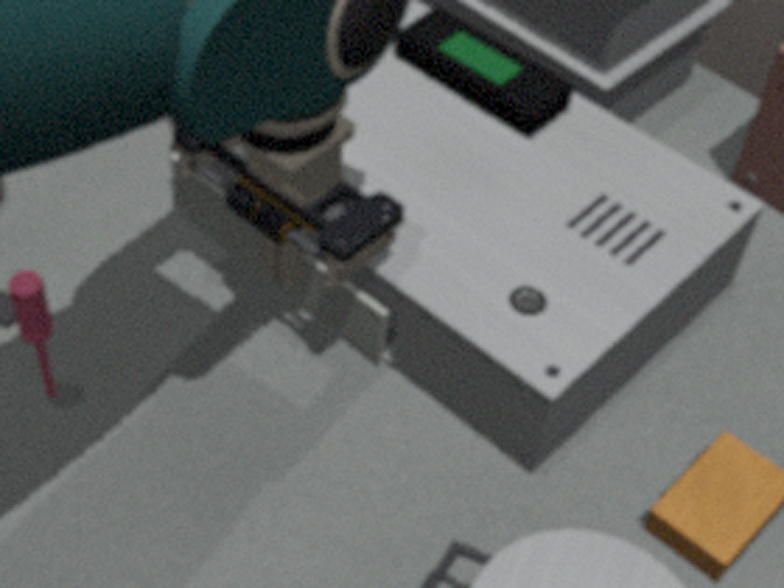

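>>> servo_tool(offset=[[0,-0.3,0],[0,-0.3,0]], turn=[[0,0,0],[0,0,0]], claw=[-1,-1])

```text
time_s: 35.98
position: [0.6051, 0.1243, 0.0401]
tcp_rot: [[-0.049, 0.999, 0.001], [0.999, 0.049, -0.0], [-0.0, 0.001, -1.0]]
force: [-4.7, -2.6, -1.5]
grip_width: 0.0003
```

```bash
python3 - <<'E'
from h import *
s=read_state();print(s["position"],s["force"],s["moment"])
b=img("scene");save(b,"a10",(200,140,360,260),5)
d=img("wrist");save(d,"w24")
E
```

```text
[0.60507903 0.12432158 0.04012463] [-4.73220211 -2.63877238 -1.47915327] [-0.47240681  0.75312325 -0.07405768]
```

View pics/a10.png

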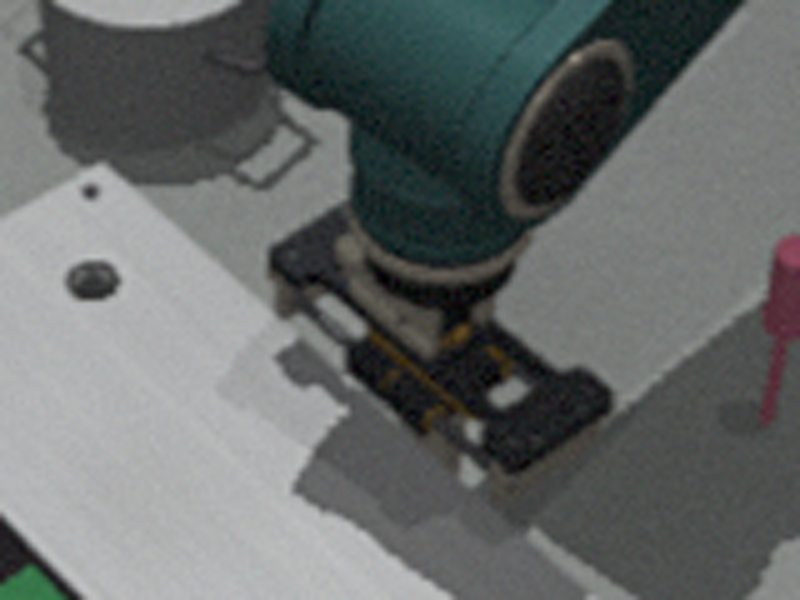

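View pics/w24.png

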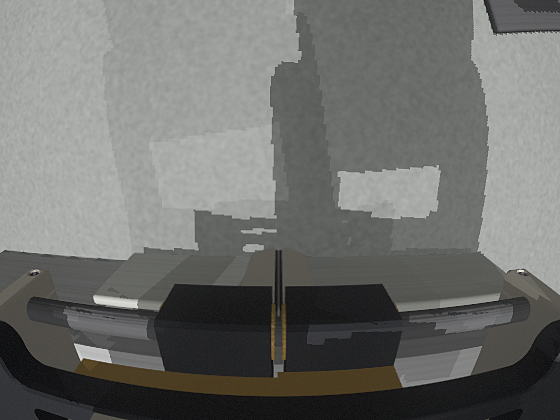

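```bash
python3 - <<'E'
from h import *
d=img("wrist");s=read_state();print(s["position"],s["force"])
save(d,"w25",(60,230,260,380),4)
save(img("side"),"s11",(180,140,320,245),5.5)
for u,v in((120,298),(95,296)): print(onz(d,u,v,.072))
E
```

```text
[0.60505387 0.12434377 0.04008121] [-4.96836699 -3.03409453 -0.98247533]
[0.61571623 0.04166203 0.072     ]
[0.6168961  0.02548859 0.072     ]
```

View pics/w25.png

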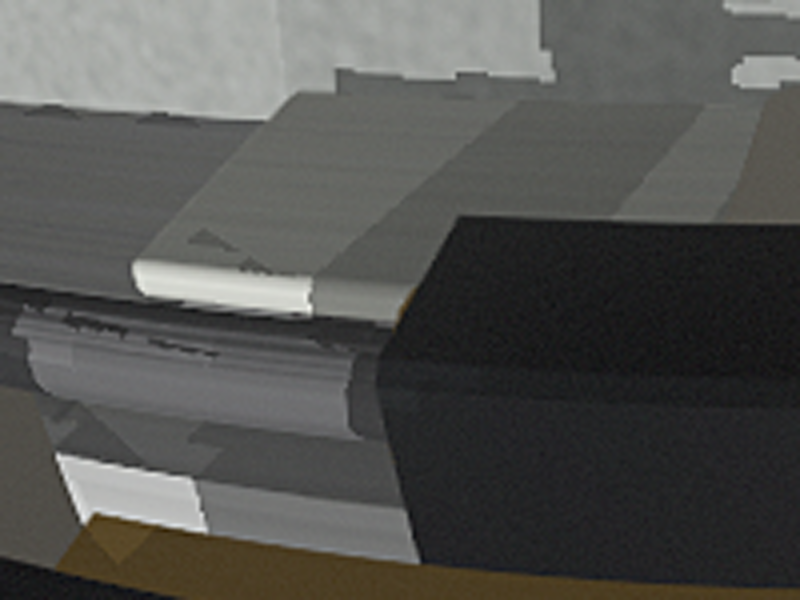

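View pics/s11.png

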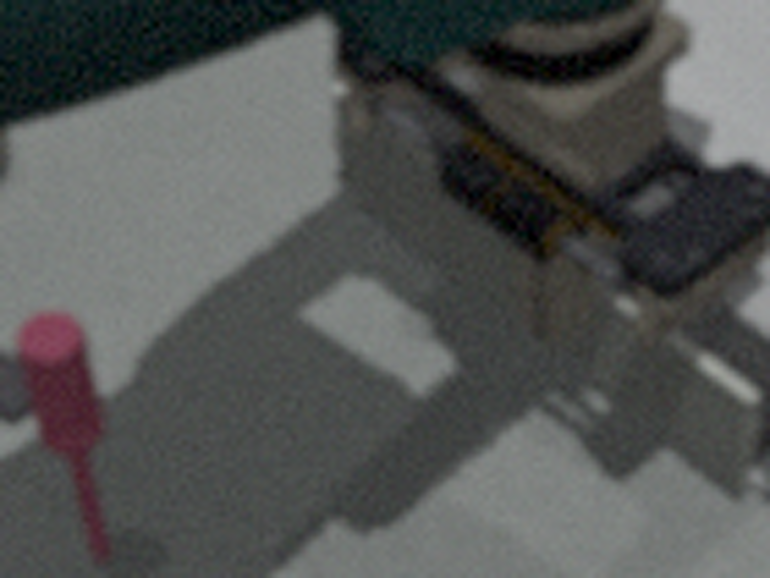

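>>> servo_tool(offset=[[0,-0.1,-0.5],[0,-0.1,-1],[0,-0.1,-1.3],[0,0,-1.3],[0,0.2,-1.3]], turn=[[0,0,0],[0,0,0],[0,0,0],[0,0,0],[0,0,0]], claw=[-1,-1,-1,-1,-1])

```text
time_s: 36.6
position: [0.6055, 0.1249, 0.0532]
tcp_rot: [[-0.049, 0.999, -0.001], [0.999, 0.049, 0.0], [0.0, -0.001, -1.0]]
force: [-18.4, -1.8, 11.1]
grip_width: 0.0009
```

>>> servo_tool(offset=[[0,0.1,0],[0,0.2,0],[0,0.3,0],[0,0.3,0]], turn=[[0,0,0],[0,0,0],[0,0,0],[0,0,0]], claw=[-1,-1,-1,-1])

```text
time_s: 36.93
position: [0.6087, 0.125, 0.0532]
tcp_rot: [[-0.049, 0.999, -0.001], [0.999, 0.049, 0.0], [0.0, -0.001, -1.0]]
force: [-14.7, -0.7, 9.9]
grip_width: 0.0005
```

>>> servo_tool(offset=[[0,0.1,0],[0,0.2,0],[0,0.3,0],[0,0.4,0],[0,0.4,0]], turn=[[0,0,0],[0,0,0],[0,0,0],[0,0,0],[0,0,0]], claw=[-1,-1,-1,-1,-1])

```text
time_s: 37.35
position: [0.6138, 0.1252, 0.0531]
tcp_rot: [[-0.049, 0.999, 0.002], [0.999, 0.049, 0.0], [0.0, 0.002, -1.0]]
force: [-2.6, -0.7, 1.9]
grip_width: 0.0004
```

```bash
python3 - <<'E'
from h import *
d=img("wrist");s=read_state();print(s["position"],s["force"],s["moment"])
save(d,"w26",(60,230,260,380),4)
save(img("scene"),"a11",(220,170,340,260),6)
E
```

```text
[0.61376377 0.12522297 0.05288895] [-1.83236548 -0.45321586  0.9738738 ] [ 0.00980992  0.30565154 -0.00774749]
```

View pics/w26.png

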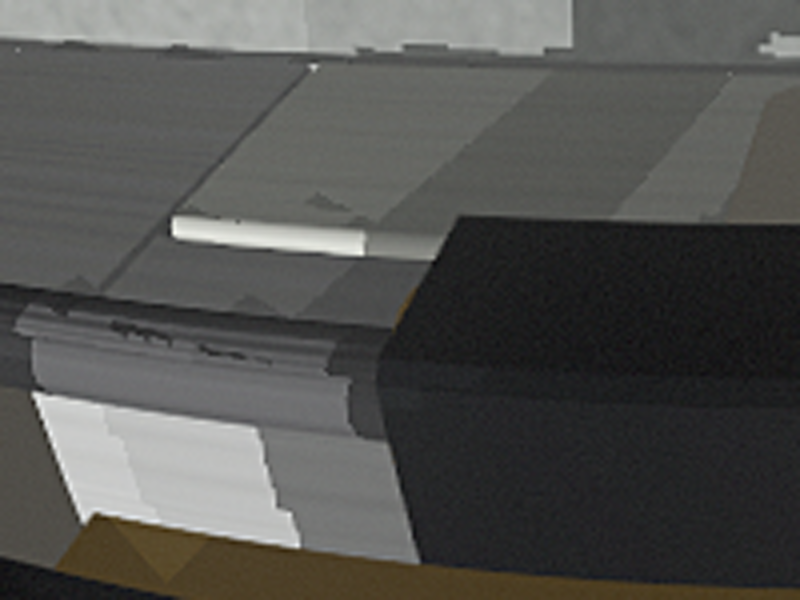

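View pics/a11.png

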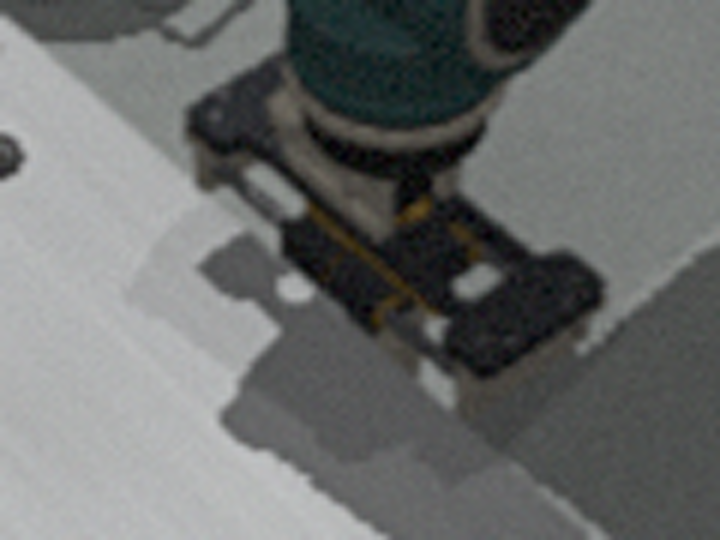

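The force dropped after a peak. Pushing on a few mm to make sure it latches.

>>> servo_tool(offset=[[0,0.1,0],[0,0.2,0],[0,0.3,0],[0,0.4,0],[0,0.4,0]], turn=[[0,0,0],[0,0,0],[0,0,0],[0,0,0],[0,0,0]], claw=[-1,-1,-1,-1,-1])

```text
time_s: 37.87
position: [0.6169, 0.1253, 0.0514]
tcp_rot: [[-0.049, 0.999, -0.0], [0.999, 0.049, 0.0], [0.0, -0.0, -1.0]]
force: [-3.3, 0.3, 2.0]
grip_width: 0.0002
```

```bash
python3 - <<'E'
from h import *
d=img("wrist");s=read_state();print(s["position"],s["force"])
save(d,"w27",(60,230,260,380),4)
E
```

```text
[0.6169273  0.12529779 0.05136898] [-2.52244603  0.99983326  2.19073011]
```

View pics/w27.png

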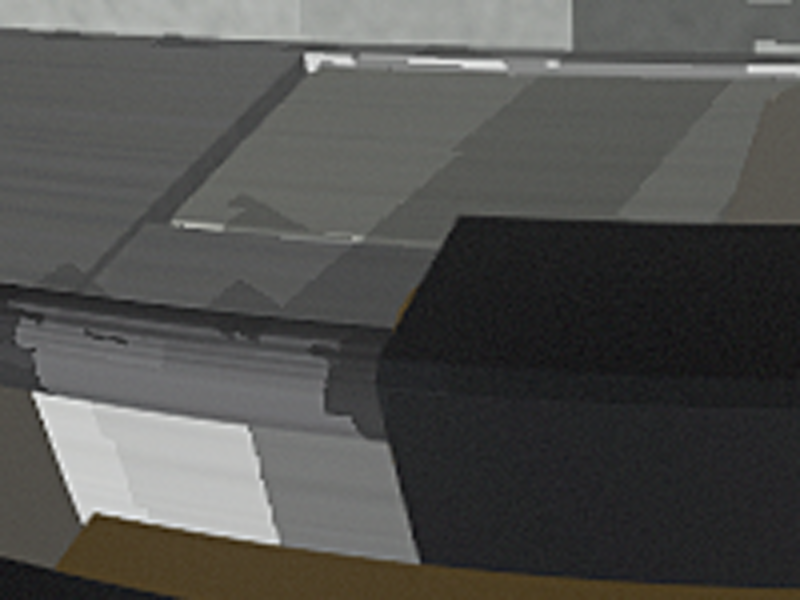

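>>> servo_tool(offset=[[0,0.1,0],[0,0.2,0],[0,0.1,0],[0,-0.5,0],[0,-2,0]], turn=[[0,0,0],[0,0,0],[0,0,0],[0,0,0],[0,0,0]], claw=[-1,-1,-1,-1,-1])

```text
time_s: 38.33
position: [0.5976, 0.1243, 0.0512]
tcp_rot: [[-0.049, 0.999, 0.001], [0.999, 0.049, -0.0], [-0.0, 0.001, -1.0]]
force: [-0.4, 0.9, 0.8]
grip_width: 0.0005
```

>>> servo_tool(offset=[[0,-2,0],[0,-4,0],[0,-6,0],[0,-6,0],[0,-6,0]], turn=[[0,0,0],[0,0,0],[0,0,0],[0,0,0],[0,0,0]], claw=[-1,-1,-1,-1,-1])

```text
time_s: 38.75
position: [0.5368, 0.1214, 0.0517]
tcp_rot: [[-0.049, 0.999, 0.001], [0.999, 0.049, 0.0], [0.0, 0.001, -1.0]]
force: [0.8, 0.1, 1.0]
grip_width: 0.0005
```

>>> servo_tool(offset=[[0,0,-2],[0,0,-5],[0,0,-9],[0,0,-13],[0,0,-17]], turn=[[0,0,0],[0,0,0],[0,0,0],[0,0,0],[0,0,0]], claw=[-1,-1,-1,-1,-1])

```text
time_s: 39.17
position: [0.5374, 0.1213, 0.2233]
tcp_rot: [[-0.049, 0.999, 0.0], [0.999, 0.049, 0.0], [-0.0, 0.0, -1.0]]
force: [1.4, 0.9, 0.4]
grip_width: 0.0003
```

```bash
python3 - <<'E'
from h import *
s=read_state();print(s["position"],s["force"])
save(img("wrist"),"w28");save(img("side"),"s12",(180,90,460,300),2.8);save(img("scene"),"a12")
E
```

```text
[0.53744067 0.12131584 0.22332783] [1.42217981 0.93168057 0.39440705]
```

View pics/w28.png

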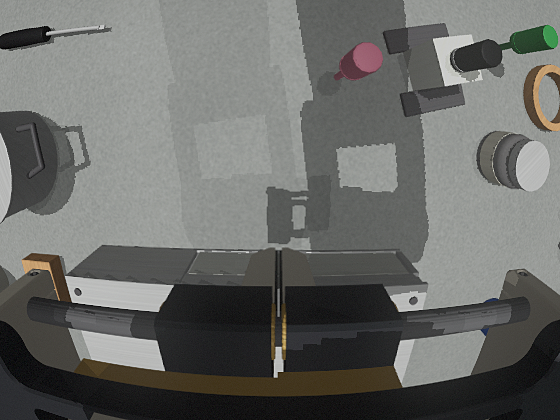

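View pics/s12.png

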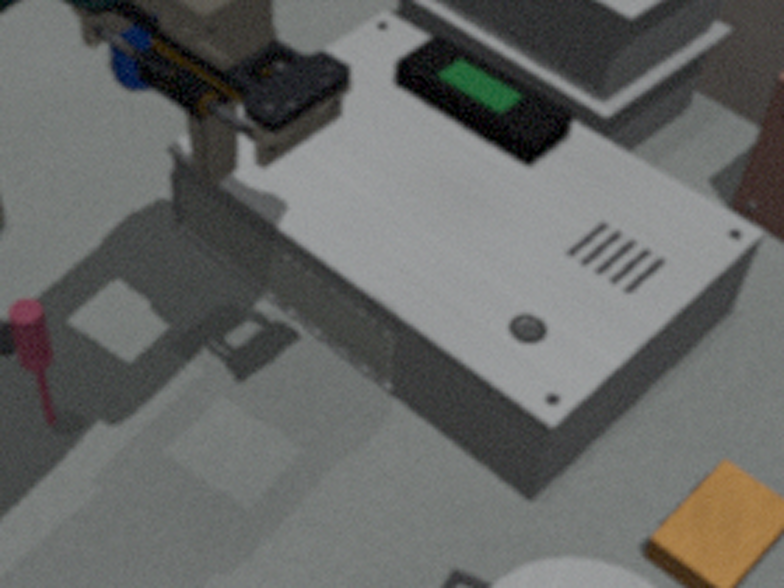

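View pics/a12.png

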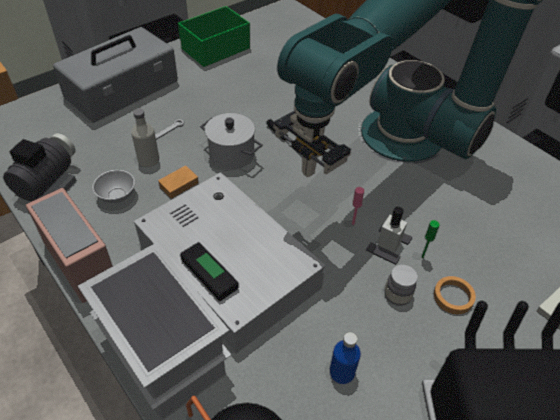

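The tray stayed flush after release. Last numeric check: lid and rod positions against the starting images.

```bash
python3 - <<'E'
from h import *
import pickle
a0,b0=pickle.load(open("im0.pkl","rb"));a,b=img("scene"),img("side")
def blob(d,box,th=55):
    x0,y0,x1,y1=box;g=cv2.cvtColor(d["color"],cv2.COLOR_RGB2GRAY)[y0:y1,x0:x1]
    n,l,st,c=cv2.connectedComponentsWithStats((g<th).astype(np.uint8));i=1+st[1:,4].argmax();return c[i]+[x0,y0],st[i,4]
for n,d0,d,box in(("knob scene",a0,a,(215,112,245,132)),("knob side",b0,b,(375,305,410,340)),("rod scene",a0,a,(388,200,410,228)),("rod side",b0,b,(138,168,162,200))):
    print(n,blob(d0,box),blob(d,box))
for n,d0,d,c in(("lid scene",a0,a,(195,105,265,160)),("tray side",b0,b,(235,130,390,260))):
    x0,y0,x1,y1=c;print(n,np.abs(d0["color"][y0:y1,x0:x1].astype(int)-d["color"][y0:y1,x0:x1]).mean())
k=blob(a0,(215,112,245,132))[0];k2=blob(a,(215,112,245,132))[0]
print(onz(a,*k2,.13)-onz(a0,*k,.13)); s=read_state();print(s["time_s"],s["force"])
save(b,"s13",(80,140,360,350),2.8)
E
```

```text
knob scene (array([229.8 , 125.02]), np.int32(50)) (array([229.33333333, 125.22916667]), np.int32(48))
knob side (array([388.08411215, 323.76635514]), np.int32(107)) (array([388.79518072, 324.92771084]), np.int32(83))
rod scene (array([396.39548023, 216.6440678 ]), np.int32(177)) (array([396.38297872, 216.39361702]), np.int32(188))
rod side (array([150.11522634, 184.04526749]), np.int32(243)) (array([150.5974026 , 183.40692641]), np.int32(231))
lid scene 9.643636363636364
tray side 17.225806451612904
[ 1.66751642e-03 -5.13623634e-05  0.00000000e+00]
39.4167 [-0.01414524  0.80888373 -0.64148705]
```

View pics/s13.png

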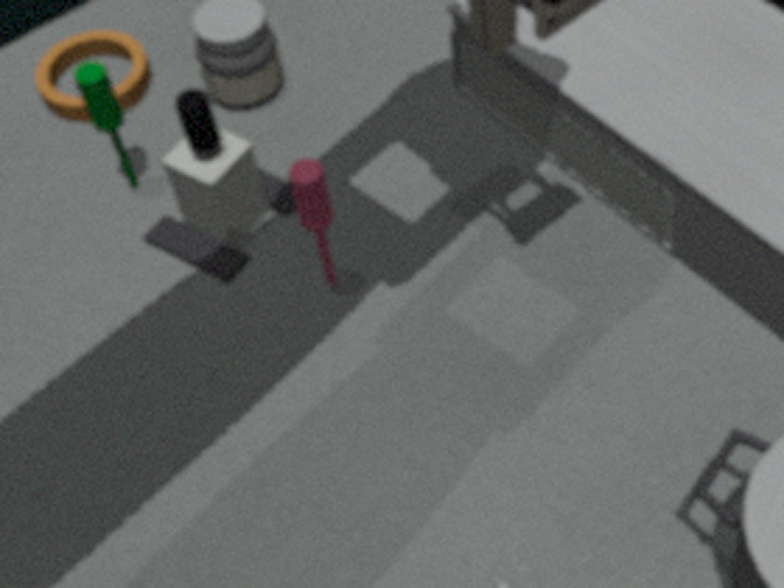

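The picture shows the rod upright and down in its stand at (200,125), the jar standing at (240,55), and the tray front flush with the module. The lid is about 2 mm from where it started. Handing in.

```bash
python3 -c "
from plant import ticket
print(ticket.hand_in())"
```

```text
the job is handed in; nothing more can be done
None
```

I finished every step of the task and handed it in at about 39 s, but no verdict was reported. I tripped the latch with the rod and put the rod back in its stand. The lid came off onto the bench, both plugs found in the tray went into the pot, and the lid went back on. Then I pushed the tray shut.

**Last checks:**
- **Rod:** upright and fully down, within about 1 px of where it started in both fixed cameras.
- **Lid:** knob about 2 mm from its starting place, with the lid looking flat on the rim.
- **Plugs:** both stood in the pot just before the lid went on; I could not check them after that.
- **Tray:** flush with the module front and still flush when I last looked, about 1 s after I backed away. I judged the latch from this, because the joint itself cannot be read.
- **Jar and gripper:** the jar stands untouched, and the gripper is clear of everything.

**Disagreements:**
- While pushing the tray in, the wrist force briefly reached about 49 N. I think this was fingertip contact rather than the gripper body, but I could not confirm it. I backed off and finished the push slowly, with the force staying below about 22 N in the readings I took.
- The cameras and the gripper disagreed on the pot's centre by 2 to 4 mm, which is inside the 12 mm allowed for the lid.

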